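Refit the call buttons of a door-entry panel

ROBOT

A 6-joint arm with a two-finger parallel gripper is mounted at the origin on the work surface. World frame = base frame: x ahead of the robot, y to its left, z up, the work surface at z = 0. Lengths are in m, angles in degrees, forces in N, time in s.
With the tool pointing down it reaches from about 0.375 to 0.9 m from the base axis. Payload 3.1 kg.
Tool frame: the origin (TCP) lies at the very end of the fingers, on their centre line; the grasp point (between the pads) lies 19 mm behind it; z points along the fingers, y is the line along which they close (so a half turn about z gives the same grasp; the last joint's range is limited). The gripper opens to 87 mm and grips with 3 to 60 N. Pads are 19 mm wide; open, the fingers measure 117 mm over their backs; the gripper's body (75 mm by 190 mm) begins 51 mm behind the grasp point.
Start: joints at [61.965, 30.224, 82.088, -0, 67.689, -10.227], TCP at [0.191, 0.595, 0.223] pointing down, gripper open.
Joint ranges: [-176.69, 176.69], [-43.24, 126.21], [12.49, 139.97], [-82, 262], [0, 151.66], [-163.58, 163.58]. Speed limits (degrees/s): [159.86, 159.86, 180, 180, 180, 180].

INTERFACE

Orientations are given as a 3x3 rotation matrix whose columns are the frame's x, y, z axes.
In Python, from rig import readout, viewer, ticket gives the robot as it stands.
- The arm moves only by the tool send_rows, never from a script. Its argument "moves" is a list of rows, each a list of 6 numbers: the shift along the tool's x, y, z in units of 250 mm (1.0 is 250 mm), then the turn, a rotation vector about the tool's x, y, z in units of 90 degrees (1.0 is 90 degrees). A call has 1 to 12 rows; each row is the pose to reach, as a shift and turn from the pose commanded when the call began, along the tool's axes at that moment; what a row does not reach only later rows make up. A row lasts 1/10 s, in which the tool goes at most 50 mm and 8.59 degrees, less where a joint would pass 70% of its speed; a pose out of reach is approached as far as the arm can. A call with a number of a shift or a turn outside -1 to 1 is refused whole. A call with a gripper value outside its range is refused whole. "grip" is the opening, from 0 (shut) to 1 (fully open), set as the call begins (left out, the last holds). The fingers move at their own pace and stop on an object; the grip force is fixed at half the most. Time passes only in rows, so rows that repeat a pose let the fingers close. It gives the time, the measured TCP pose, the force, the opening and the grip force at its end, in the units of the state.
- readout.read_state(): the state, without advancing time (a new reading comes with each control period).
- viewer.capture(name): name is "scene" or "top"; returns (picture, depth): 384x512x3 uint8, red, green, blue; 384x512 float32, m along the optical axis (not along the pixel's ray), 0 where there is no reading.
- viewer.camera_info(name): a dict with "fx", "fy", "cx", "cy" (pixels), "R" (3x3) and "t" (3): a world point X has camera coordinates R X + t. Camera axes: x right, y down, z forward; pixel columns grow to the right and rows downward; lengths in m; the calibration is good to about 2 mm. A picture is of the moment at which its call begins. camera_info takes no time and is no camera call.
- ticket.hand_in(): hands the job in; it is judged then, once.
The state is a dict: "time_s": time; "joint_positions": joint angles; "qvel": joint speeds; "tau": joint torques, N m; "position": TCP position; "tcp_rot": TCP orientation; "force": force on the tool from outside, world axes, zero at the start; "moment": the same for the moment, N m; "opening": opening from 0.0 (shut) to 1.0 (fully open); "grasp_force": force on a finger pad.
Only numpy, scipy, OpenCV 4.12 (cv2) and the standard library are available. Lean on these libraries where they do the work, as an engineer would, in place of code of your own. Each camera call takes 0.05 s, during which the arm holds its last target. There are 200 camera calls.

TASK

Fit every loose call-button module on the shelf into a bay of the door-entry panel, one per bay in any bay, its key tab in the bay's notch, and press each one fully home so that its white body is flush with the panel. When all are in, shut the clear cover down fully. Leave the other things on the shelf where they are.

Things in the scene. Friction and masses are not known exactly. Their poses are not given: they have to be found in the camera images.
- panel: Door-entry back box lying on its back, fixed: grey slab 78 x 300 x 22 mm (x, y, z). Origin on the shelf under the middle of the bay row; x points away from the robot at yaw 0, y along the row, z up. Spans x -38 to +40, y +-150 mm; top face at z = 22 mm. Five equal square recesses (bays) along y, 56 mm apart, each 44 x 44 mm, 16 mm deep (floor at z = 6 mm), see bay0, bay1, bay2.
- bay0 (a point): Centre of the floor of bay 0 (panel y = -112 mm), 16 mm below the panel's top. All bays start empty; each takes any module. In the middle of each bay's -x wall is a key notch 14 mm wide along y and 7 mm deep in x, as deep as the bay.
- bay1 (a point): Centre of the floor of bay 1 (panel y = -56 mm), 16 mm below the panel's top. All bays start empty; each takes any module. In the middle of each bay's +y wall, 8 mm above its floor, a sprung steel ball (radius 7.5 mm, 0.9 N per mm) sticks out 7.5 mm.
- bay2 (a point): Centre of the floor of bay 2 (panel y = 0 mm), 16 mm below the panel's top. All bays start empty; each takes any module. A module set in a bay rests some 4 to 12 mm proud on the sprung ball; it takes about 4 to 15 N of downward push to go home (if it sticks tilted, push on its panel +y side), and then lies up to 2.5 mm off centre towards panel -y.
- bay3 (a point): Centre of the floor of bay 3 (panel y = 56 mm), 16 mm below the panel's top. All bays start empty; each takes any module. 
- bay4 (a point): Centre of the floor of bay 4 (panel y = 112 mm), 16 mm below the panel's top. All bays start empty; each takes any module. 
- module0: Call-button module, one of five alike (may be absent): black foot tapering from 31 mm square at the underside to 39 mm at z = 7 mm, white body 39 mm square up to z = 16 mm, on top a steel button bar 32 (its x) x 18 mm (its y), z = 16 to 32 mm, to grip across the 18 mm. A key tab 8 mm wide sticks out 5.5 mm mid-way on the +x face (z = 7 to 16 mm). Origin: centre of underside; z up. 60 g.
- key0 (a point): Outer top end of the key tab of module 0, 25 mm out along the module's x, 16 mm up (absent with its module).
- module1: Call-button module, one of five alike (may be absent): black foot tapering from 31 mm square at the underside to 39 mm at z = 7 mm, white body 39 mm square up to z = 16 mm, on top a steel button bar 32 (its x) x 18 mm (its y), z = 16 to 32 mm, to grip across the 18 mm. A key tab 8 mm wide sticks out 5.5 mm mid-way on the +x face (z = 7 to 16 mm). Origin: centre of underside; z up. 60 g.
- key1 (a point): Outer top end of the key tab of module 1, 25 mm out along the module's x, 16 mm up (absent with its module).
- module2: Call-button module, one of five alike (may be absent): black foot tapering from 31 mm square at the underside to 39 mm at z = 7 mm, white body 39 mm square up to z = 16 mm, on top a steel button bar 32 (its x) x 18 mm (its y), z = 16 to 32 mm, to grip across the 18 mm. A key tab 8 mm wide sticks out 5.5 mm mid-way on the +x face (z = 7 to 16 mm). Origin: centre of underside; z up. 60 g.
- key2 (a point): Outer top end of the key tab of module 2, 25 mm out along the module's x, 16 mm up (absent with its module).
- module3: Call-button module, one of five alike (may be absent): black foot tapering from 31 mm square at the underside to 39 mm at z = 7 mm, white body 39 mm square up to z = 16 mm, on top a steel button bar 32 (its x) x 18 mm (its y), z = 16 to 32 mm, to grip across the 18 mm. A key tab 8 mm wide sticks out 5.5 mm mid-way on the +x face (z = 7 to 16 mm). Origin: centre of underside; z up. 60 g.
- key3 (a point): Outer top end of the key tab of module 3, 25 mm out along the module's x, 16 mm up (absent with its module).
- module4: Call-button module, one of five alike (may be absent): black foot tapering from 31 mm square at the underside to 39 mm at z = 7 mm, white body 39 mm square up to z = 16 mm, on top a steel button bar 32 (its x) x 18 mm (its y), z = 16 to 32 mm, to grip across the 18 mm. A key tab 8 mm wide sticks out 5.5 mm mid-way on the +x face (z = 7 to 16 mm). Origin: centre of underside; z up. 60 g.
- key4 (a point): Outer top end of the key tab of module 4, 25 mm out along the module's x, 16 mm up (absent with its module).
- cover (a joint): Hinge angle of the clear rain cover, rad: 0 shut, 1.57 upright, at most 1.9 (leaning to panel +x). Stiff: stays where left, 1.5 to 4 N at the lip moves it. A tray upside down, 80 x 300 mm, 24 mm high outside, walls 4 mm; shut, its inside is 20 mm over the panel's top, so seated buttons (16 mm) clear it and a module over 4 mm proud blocks it.
- cover_hinge (a point): Middle of the cover's hinge line, on the far upper edge of the panel (panel x = +40, z = 22 mm); the line runs along panel y. The cover's outer face is a plane 24 mm from this line: on top when shut, facing panel +x when upright. The 80 mm side runs away from the hinge.
- cover_lip (a point): Outer end of the cover's finger lip, a tab 70 mm wide and 6 mm thick sticking out 16 mm beyond the cover's free edge, 96 mm from the hinge line; with the cover upright it points up, when shut towards panel -x.
- tin: Stainless steel tin, 60 mm diameter, 60 mm high, standing; origin under its centre. Bystander.
- padlock: Brass padlock lying flat, 36 x 40 x 18 mm, shackle to its +x, 45 mm out from its origin; origin under the body's centre. Bystander.
- brush: Blue brush, 200 mm long along its x, lying. Bystander.
- dish: Small white bowl, 110 mm across and 30 mm high, holding a purple rubber ball. Bystander.
- screwdriver: Screwdriver, 180 mm long, lying. Bystander.
Things that resemble listed ones, but are neither listed nor needed, are in the scene too. Leave any yellow look-alike of the module2 alone.

How it is judged (in metres and radians):
On the way, in this order (a step that is already met when the one before it is completed fails the run):
1. every module present is pressed home in a bay, key in the notch, the cover still open (z of module0 in the frame of panel between 0.003 and 0.0085 m and angle between each of module0, module1, module2, module3, module4's own z axis and vertical below 0.06 rad and x of each of key0, key1, key2, key3, key4 in the frame of panel below -0.018 m and (horizontal distance between module0 and bay0 below 0.005 m or horizontal distance between module0 and bay1 below 0.005 m or horizontal distance between module0 and bay2 below 0.005 m or horizontal distance between module0 and bay3 below 0.005 m or horizontal distance between module0 and bay4 below 0.005 m) and z of module1 in the frame of panel between 0.003 and 0.0085 m and (horizontal distance between module1 and bay0 below 0.005 m or horizontal distance between module1 and bay1 below 0.005 m or horizontal distance between module1 and bay2 below 0.005 m or horizontal distance between module1 and bay3 below 0.005 m or horizontal distance between module1 and bay4 below 0.005 m) and z of module2 in the frame of panel between 0.003 and 0.0085 m and (horizontal distance between module2 and bay0 below 0.005 m or horizontal distance between module2 and bay1 below 0.005 m or horizontal distance between module2 and bay2 below 0.005 m or horizontal distance between module2 and bay3 below 0.005 m or horizontal distance between module2 and bay4 below 0.005 m) and z of module3 in the frame of panel between 0.003 and 0.0085 m and (horizontal distance between module3 and bay0 below 0.005 m or horizontal distance between module3 and bay1 below 0.005 m or horizontal distance between module3 and bay2 below 0.005 m or horizontal distance between module3 and bay3 below 0.005 m or horizontal distance between module3 and bay4 below 0.005 m) and z of module4 in the frame of panel between 0.003 and 0.0085 m and (horizontal distance between module4 and bay0 below 0.005 m or horizontal distance between module4 and bay1 below 0.005 m or horizontal distance between module4 and bay2 below 0.005 m or horizontal distance between module4 and bay3 below 0.005 m or horizontal distance between module4 and bay4 below 0.005 m) and value of joint cover above 0.3 rad), for 0.2 s.
2. the cover is shut (value of joint cover below 0.05 rad), for 0.2 s.
At the end, for the whole second after the job is handed in: Every module present sits in a bay, within 2.5 mm of flush, level within 0.06 rad, within 5 mm of the bay's centre, its key tab on the notch side, at rest; the cover is shut to within 0.05 rad (z of module0 in the frame of panel between 0.003 and 0.0085 m and angle between each of module0, module1, module2, module3, module4's own z axis and vertical below 0.06 rad and x of each of key0, key1, key2, key3, key4 in the frame of panel below -0.018 m and (horizontal distance between module0 and bay0 below 0.005 m or horizontal distance between module0 and bay1 below 0.005 m or horizontal distance between module0 and bay2 below 0.005 m or horizontal distance between module0 and bay3 below 0.005 m or horizontal distance between module0 and bay4 below 0.005 m) and z of module1 in the frame of panel between 0.003 and 0.0085 m and (horizontal distance between module1 and bay0 below 0.005 m or horizontal distance between module1 and bay1 below 0.005 m or horizontal distance between module1 and bay2 below 0.005 m or horizontal distance between module1 and bay3 below 0.005 m or horizontal distance between module1 and bay4 below 0.005 m) and z of module2 in the frame of panel between 0.003 and 0.0085 m and (horizontal distance between module2 and bay0 below 0.005 m or horizontal distance between module2 and bay1 below 0.005 m or horizontal distance between module2 and bay2 below 0.005 m or horizontal distance between module2 and bay3 below 0.005 m or horizontal distance between module2 and bay4 below 0.005 m) and z of module3 in the frame of panel between 0.003 and 0.0085 m and (horizontal distance between module3 and bay0 below 0.005 m or horizontal distance between module3 and bay1 below 0.005 m or horizontal distance between module3 and bay2 below 0.005 m or horizontal distance between module3 and bay3 below 0.005 m or horizontal distance between module3 and bay4 below 0.005 m) and z of module4 in the frame of panel between 0.003 and 0.0085 m and (horizontal distance between module4 and bay0 below 0.005 m or horizontal distance between module4 and bay1 below 0.005 m or horizontal distance between module4 and bay2 below 0.005 m or horizontal distance between module4 and bay3 below 0.005 m or horizontal distance between module4 and bay4 below 0.005 m) and value of joint cover below 0.05 rad and linear speed of each of module0, module1, module2, module3, module4 below 0.02 m/s); the robot touches nothing.
It fails at once if the tin is displaced by more than 40 mm (distance of tin from where it was at the start of the episode above 0.04 m).
It fails at once if the padlock is displaced by more than 40 mm (distance of padlock from where it was at the start of the episode above 0.04 m).
It fails at once if the brush is displaced by more than 40 mm (distance of brush from where it was at the start of the episode above 0.04 m).
It fails at once if the dish is displaced by more than 40 mm (distance of dish from where it was at the start of the episode above 0.04 m).
It fails at once if the screwdriver is displaced by more than 40 mm (distance of screwdriver from where it was at the start of the episode above 0.04 m).
Of module0, module1, module2, module3, module4 only 3 to 5 are there at a start; the rules pass over those that are not, and their reading is None.
At some moment in a run one of module0, module1, module2, module3, module4 may be knocked a few centimetres aside while the robot is not near it.
Once in a run the grip may slacken for a moment while it holds something.
It also fails if it takes over 210 s, if anything falls off the work surface, if the arm or the gripper's body presses on something with over 40 N, if the wrist force passes 120 N, or if a joint passes its speed limit or range.

## Working session

There is one attempt and no reset: what is moved stays moved. The work goes in short steps, Python scripts to look and compute and a tool call to move; the robot and the scene stay as the last step left them, time stands still between calls to the robot, and variables do not carry over. Pictures are saved under pics/ and viewed, at most 14 in all, crops included, and the job is handed in when it is done.

Besides the shell and the picture viewer there is one more tool, called after "Emit:" as name([rows], argument=value, ...), one row to a line, values as JSON. send_rows: Moves the arm, as the interface text tells. Shifts and turns lie within -1 to 1; 1 stands for 250 mm of shift or 90 degrees of turn. Its arguments: {"type":"object","properties":{"moves":{"type":"array"},"grip":{"type":"number"}},"required":["moves"]}

```bash
mkdir -p pics
cat > h.py <<'E'
import numpy as np, cv2
from rig import readout, viewer, ticket
def cap(n, save=None):
    p,d=viewer.capture(n)
    if save: cv2.imwrite('pics/'+save+'.png',p[:,:,::-1])
    return p,d
def ray(n,uv,z):
    c=viewer.camera_info(n);R=np.array(c['R']);t=np.array(c['t'])
    uv=np.atleast_2d(np.array(uv,float))
    d=np.c_[(uv[:,0]-c['cx'])/c['fx'],(uv[:,1]-c['cy'])/c['fy'],np.ones(len(uv))]@R
    o=-R.T@t
    return o+d*((z-o[2])/d[:,2])[:,None]
def cloud(n,d):
    c=viewer.camera_info(n);R=np.array(c['R']);t=np.array(c['t'])
    v,u=np.indices(d.shape)
    P=np.stack([(u-c['cx'])/c['fx']*d,(v-c['cy'])/c['fy']*d,d],-1)
    return (P-t)@R
def proj(n,X):
    c=viewer.camera_info(n);q=np.atleast_2d(X)@np.array(c['R']).T+np.array(c['t'])
    return np.c_[q[:,0]/q[:,2]*c['fx']+c['cx'],q[:,1]/q[:,2]*c['fy']+c['cy']]
E
python3 - <<'E'
from h import *
for n in('scene','top'):
    cap(n,n+'0'); c=viewer.camera_info(n); print(n,c['fx'],-np.array(c['R']).T@c['t'],np.round(c['R'],2).tolist())
s=readout.read_state();print(s['position'],np.round(s['tcp_rot'],3).tolist(),s['opening'],s['time_s'])
E
```

```text
scene 444.30615125005505 [ 1.05402802 -0.53752232  1.11690439] [[0.71, 0.7, 0.01], [0.58, -0.58, -0.57], [-0.39, 0.41, -0.82]]
top 445.7804089794683 [ 0.21534608 -0.02236992  1.57773452] [[0.04, -1.0, -0.0], [-0.98, -0.04, -0.2], [0.2, 0.01, -0.98]]
[0.19078544 0.59449773 0.22168504] [[-0.952, 0.306, -0.001], [0.306, 0.952, -0.002], [0.0, -0.002, -1.0]] 0.9993274734777651 0.1
```

View pics/scene0.png

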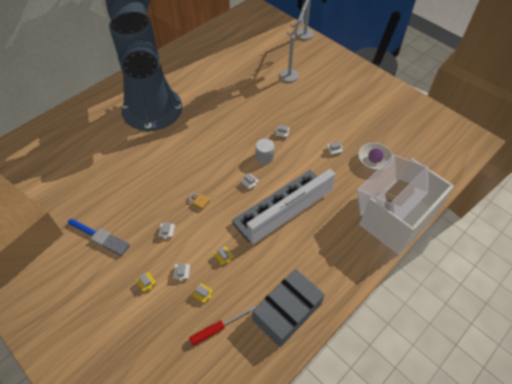

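View pics/top0.png

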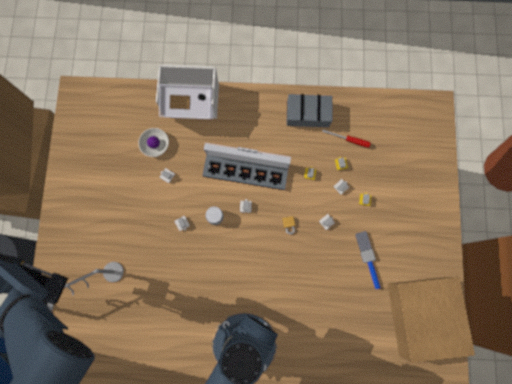

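Scene: the panel has its cover upright on its far side. There are five white modules, in the top view near (168,175), (182,223), (246,206), (328,221) and (342,186). The yellow look-alikes are near (310,173), (341,164) and (365,199), the padlock near (290,224). I'll zoom in for yaw and key tabs.

Run:
```python
from h import *
T=[(168,175),(182,223),(246,206),(328,221),(342,186)]
p,d=cap('top');q,e=cap('scene')
W=ray('top',T,0.02);S=proj('scene',W);print(np.round(W,3),np.round(S))
def crop(im,c,s=13,k=12):
    u,v=np.round(c).astype(int);a=im[v-s:v+s,u-s:u+s]
    return cv2.resize(a,None,fx=260/(2*s),fy=260/(2*s),interpolation=cv2.INTER_CUBIC)
def mont(im,cs): 
    t=[crop(im,c) for c in cs]+[np.zeros((260,260,3),np.uint8)]
    return np.vstack([np.hstack(t[:3]),np.hstack(t[3:6])])[:,:,::-1]
cv2.imwrite('pics/mt.png',mont(p,T));cv2.imwrite('pics/ms.png',mont(q,S))
for n,dd in(('top',d),('scene',e)):
    P=cloud(n,dd)
    # depth noise on table
    m=(abs(P[...,0]-0.3)<.05)&(abs(P[...,1])<.05); print(n,'table z',np.median(P[m][:,2]),P[m][:,2].std())
P=cloud('top',d);m=(abs(P[...,0]-.2)<.15)&(abs(P[...,1]-.45)<.15)&(P[...,2]>.03)
print(np.percentile(P[m],[1,50,99],axis=0).round(3))
m=(abs(P[...,0]-.75)<.25)&(abs(P[...,1]-.0)<.2)&(P[...,2]>.06)
print(np.percentile(P[m],[1,50,99],axis=0).round(3))
```

```text
[[ 0.571  0.298  0.02 ]
 [ 0.4    0.235  0.02 ]
 [ 0.47   0.013  0.02 ]
 [ 0.428 -0.277  0.02 ]
 [ 0.556 -0.326  0.02 ]] [[333. 147.]
 [282. 129.]
 [248. 179.]
 [165. 229.]
 [180. 270.]]
top table z 7.552111258433945e-05 0.003437251576260955
scene table z -0.0022098624242743656 0.0024095833588935107
[[0.052 0.302 0.149]
 [0.132 0.436 0.66 ]
 [0.236 0.578 0.83 ]]
[[ 0.618 -0.197  0.061]
 [ 0.808  0.013  0.099]
 [ 0.938  0.197  0.154]]
```

View pics/mt.png

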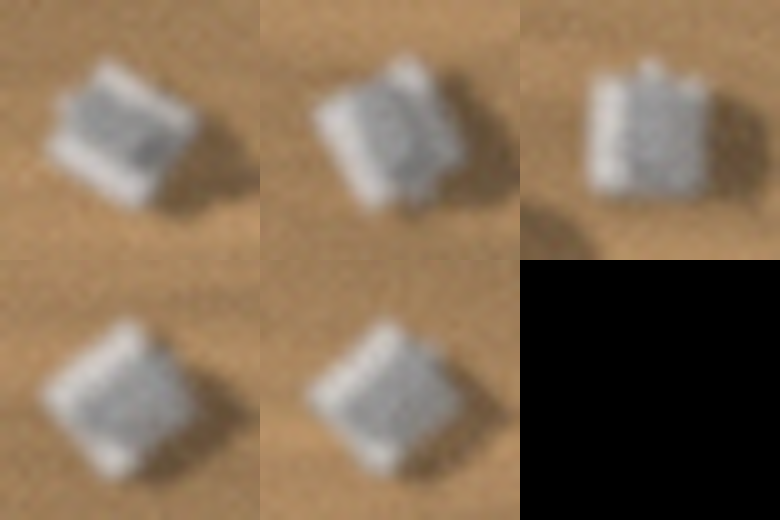

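View pics/ms.png

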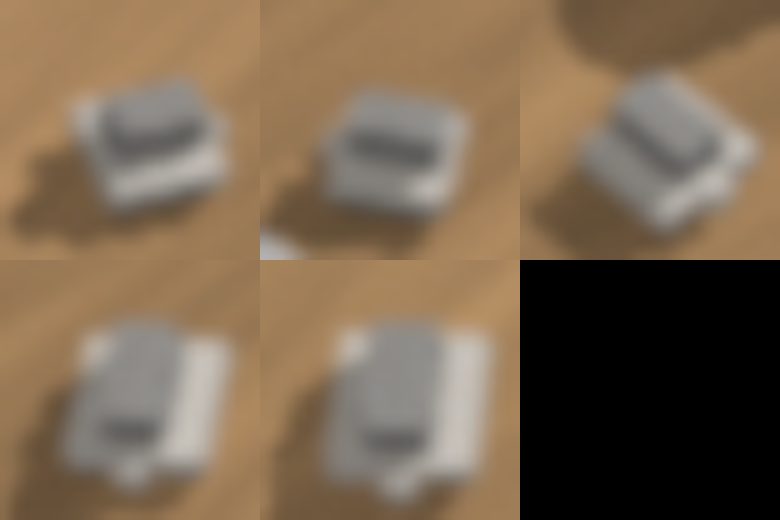

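Module C's key points to world +x; D's and E's keys point to about −45° yaw. A and B are still ambiguous. Next, the panel.

Run:
```python
from h import *
p,d=cap('top');q,e=cap('scene')
a=cv2.resize(p[138:194,196:300],None,fx=7,fy=7,interpolation=cv2.INTER_CUBIC)
b=cv2.resize(q[165:245,228:340],None,fx=6.5,fy=6.5,interpolation=cv2.INTER_CUBIC)
cv2.imwrite('pics/pt.png',a[:,:,::-1]);cv2.imwrite('pics/ps.png',b[:,:,::-1])
for n,dd in(('top',d),('scene',e)):
    P=cloud(n,dd)
    m=(abs(P[...,0]-.6)<.1)&(abs(P[...,1]-.0)<.2)&(P[...,2]>.045)
    X=P[m];X=X[X[:,0]<.72];print(n,len(X),np.percentile(X,[1,10,50,90,99],axis=0).round(3).tolist())
```

```text
top 645 [[0.614, -0.128, 0.077], [0.624, -0.101, 0.098], [0.643, 0.017, 0.103], [0.66, 0.138, 0.109], [0.67, 0.165, 0.122]]
scene 1720 [[0.615, -0.134, 0.046], [0.628, -0.116, 0.055], [0.648, -0.002, 0.096], [0.666, 0.129, 0.103], [0.673, 0.16, 0.118]]
```

View pics/pt.png

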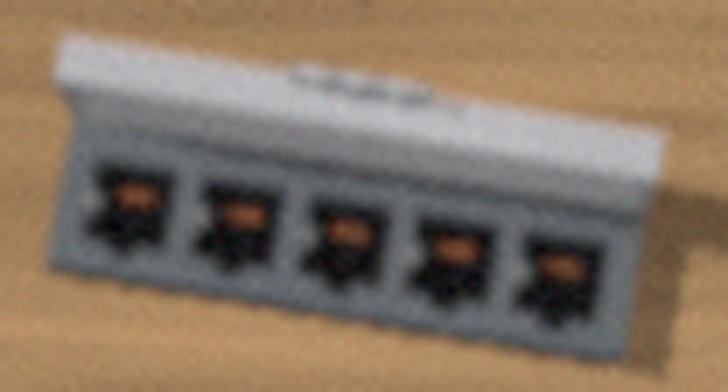

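View pics/ps.png

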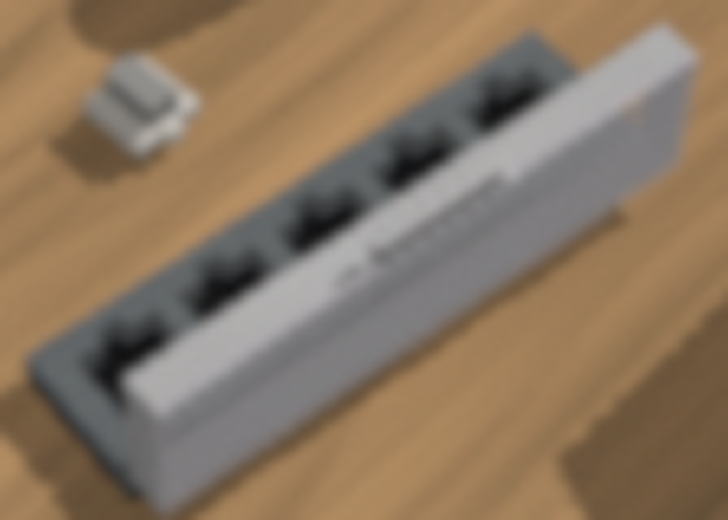

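The panel's bays show clearly, with the notches on the robot side. The cover is upright at z ≈ 0.10, lip top at 0.118. Now I'll measure the panel, the modules and the lamp-like posts near the arm.

```bash
cat >> h.py <<'E'
def panel():
    p,_=cap('top');g=cv2.GaussianBlur(cv2.cvtColor(p,cv2.COLOR_RGB2GRAY),(0,0),.5)
    k=8;x0,y0=196,138
    G=cv2.resize(g[y0:194,x0:300],None,fx=k,fy=k,interpolation=cv2.INTER_CUBIC)
    M=(G<62).astype(np.uint8)
    cs,_=cv2.findContours(M,cv2.RETR_EXTERNAL,cv2.CHAIN_APPROX_NONE);C=[]
    for c in cs:
        W=ray('top',(cv2.convexHull(c)[:,0]+.5)/k-.5+[x0,y0],.022)[:,:2]
        a=cv2.contourArea((W*1000).astype(np.float32))
        if a>1000:
            m=cv2.moments((W*1000).astype(np.float32)[:,None]);C.append([m['m10']/m['m00'],m['m01']/m['m00'],a])
    return np.array(C)
def modules(n='top',zt=.016):
    p,_=cap(n);hsv=cv2.cvtColor(p,cv2.COLOR_RGB2HSV)
    return p,hsv
E
python3 - <<'E'
from h import *
C=panel();C=C[np.argsort(C[:,1])];print(C.round(1))
v=np.polyfit(C[:,1],C[:,0],1);print('yaw',-np.degrees(np.arctan(v[0])),np.diff(C[:,:2],axis=0).round(1).tolist())
print('post',ray('top',[(113,271)],0),ray('scene',[(290,76),(305,36)],0))
p,d=cap('top');P=cloud('top',d);print(P[271,100:118:3].round(2),P[278,85:95:4].round(2),P[285,68:80:4].round(2))
p,d=cap('scene');P=cloud('scene',d);print(P[60,288:296:2].round(2),P[40,288:300:3].round(2),P[10,300:312:3].round(2))
E
```

```text
[[ 576.9  -87.4 1698. ]
 [ 584.1  -32.3 1672.3]
 [ 591.2   23.  1684. ]
 [ 598.6   78.6 1634.2]
 [ 605.5  134.1 1656.7]]
yaw -7.390612980615733 [[7.3, 55.1], [7.1, 55.3], [7.4, 55.6], [6.9, 55.5]]
post [[0.2248995  0.46648869 0.        ]] [[0.22724609 0.46602672 0.        ]
 [0.1073029  0.68557667 0.        ]]
[[0.22 0.46 0.15]
 [0.22 0.46 0.13]
 [0.22 0.46 0.1 ]
 [0.22 0.46 0.07]
 [0.22 0.46 0.03]
 [0.23 0.45 0.02]] [[ 0.2   0.56 -0.  ]
 [ 0.2   0.55 -0.  ]
 [ 0.2   0.53 -0.  ]] [[ 0.18  0.55  0.17]
 [ 0.17  0.6  -0.  ]
 [ 0.17  0.59  0.  ]]
[[ 0.22  0.46  0.07]
 [ 0.23  0.46  0.08]
 [ 0.17  0.54  0.  ]
 [ 0.17  0.55 -0.  ]] [[ 0.07  0.62 -0.  ]
 [ 0.23  0.45  0.16]
 [ 0.09  0.64 -0.  ]
 [ 0.1   0.65 -0.  ]] [[-0.1   0.89 -0.08]
 [ 0.15  0.6   0.18]
 [ 0.1   0.68  0.11]
 [-0.05  0.9  -0.06]]
```

Run:
```python
from h import *
q,e=cap('scene','s2');p,d=cap('top','t2')
a=cv2.resize(q[0:110,230:380],(600,440),interpolation=cv2.INTER_CUBIC)
cv2.imwrite('pics/gate.png',a[:,:,::-1])
# front (z=0) edge of slab and ends: saturation (wood) vs grey
s=cv2.cvtColor(p,cv2.COLOR_RGB2HSV)[...,1].astype(float)
import scipy.ndimage as nd
th=np.radians(-7.39);X=np.array([np.cos(th),np.sin(th)]);Y=np.array([-X[1],X[0]])
o=np.array([.5912,.0230])
def edge(z,mid,dirn,rng):
    t=np.linspace(*rng,200);pts=np.array([np.r_[mid+dirn*k,z] for k in t]);uv=proj('top',pts)
    f=nd.map_coordinates(s,[uv[:,1],uv[:,0]],order=1);h=(f[0]+f[-1])/2
    i=np.where(np.diff(np.sign(f-h)))[0];return [round(t[j]*1000,1) for j in i],f[[0,-1]].round()
for y in(-.11,-.06,0,.06,.11): print('front',edge(0,o+Y*y,X,(-.06,-.028)))
for x in(-.03,-.015,0,.01): print('ends +y',edge(.022,o+X*x,Y,(.135,.17)),'-y',edge(.022,o+X*x,Y,(-.135,-.17)))
```

```text
front ([np.float64(-34.4)], array([111.,  22.]))
front ([np.float64(-34.6)], array([114.,  26.]))
front ([np.float64(-34.1)], array([110.,  18.]))
front ([np.float64(-34.6)], array([110.,  21.]))
front ([np.float64(-34.4)], array([110.,  20.]))
ends +y ([np.float64(150.5)], array([ 23., 109.])) -y ([np.float64(-150.8)], array([ 21., 109.]))
ends +y ([np.float64(150.3)], array([ 12., 112.])) -y ([np.float64(-150.8)], array([ 20., 109.]))
ends +y ([np.float64(150.3)], array([  9., 111.])) -y ([np.float64(-151.7)], array([ 29., 116.]))
ends +y ([np.float64(150.5)], array([ 17., 112.])) -y ([np.float64(-151.2)], array([ 21., 115.]))
```

View pics/gate.png

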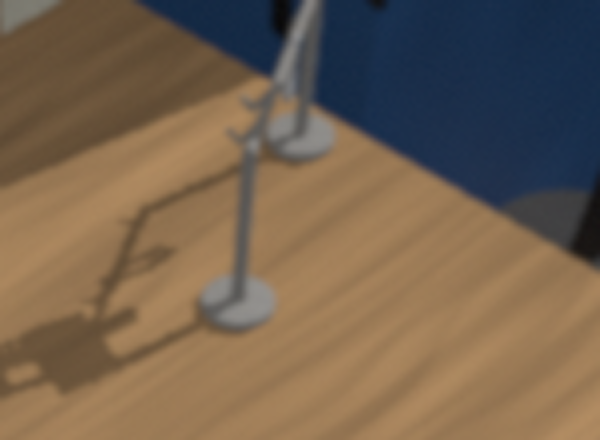

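A gantry with hooks (bar at about z = 0.17) stands below the start pose, so I'll leave by going up first. The panel is fixed: origin ≈ (0.594, 0.0224), yaw −7.4°. Now the modules.

```bash
cat >> h.py <<'E'
def mods(approx,n='top',z=.0135):
    p,_=cap(n);k=8;out=[]
    f=p.astype(np.float32);bg=cv2.cvtColor(p,cv2.COLOR_RGB2HSV)
    for a in approx:
        u,v=np.round(proj(n,[a[0],a[1],.015])[0]).astype(int);s=16
        c=cv2.resize(p[v-s:v+s,u-s:u+s],None,fx=k,fy=k,interpolation=cv2.INTER_CUBIC).astype(np.float32)
        m=((c[...,2]/(c[...,0]+1)>.82)&(c.max(-1)>85)).astype(np.uint8)   # blue/red ratio: not wood, not yellow
        m=cv2.morphologyEx(m,cv2.MORPH_CLOSE,np.ones((15,15)))
        cs,_=cv2.findContours(m,cv2.RETR_EXTERNAL,cv2.CHAIN_APPROX_NONE)
        if not cs: out.append(None);continue
        ct=max(cs,key=cv2.contourArea)
        W=ray(n,(ct[:,0]+.5)/k-.5+[u-s,v-s],z)[:,:2]*1000
        (cx,cy),(w,h),an=cv2.minAreaRect(W.astype(np.float32))
        M=cv2.moments(W.astype(np.float32)[:,None]);cc=np.array([M['m10'],M['m01']])/M['m00']
        best=None
        # yaw mod 90 as direction of minimal-extent of trimmed support (robust to tab)
        A=np.radians(np.arange(0,90,.5));
        def ext(t): 
            r=(W-cc)@np.array([[np.cos(t),-np.sin(t)],[np.sin(t),np.cos(t)]]);return r
        t=min(A,key=lambda t:sum(np.sum(np.sort(np.minimum(abs(abs(ext(t)[:,0])-19),abs(abs(ext(t)[:,1])-19))))for _ in(0,)))
        r=ext(t);b={}
        for i in range(4):
            ax,sg=i%2,1-2*(i//2);q=r[:,ax]*sg;o=abs(r[:,1-ax])
            b[int(round(np.degrees(t)+90*ax+(180 if sg<0 else 0)))]=(round(float(q[(o<4)&(q>0)].mean()),1),round(float(q[(o>8)&(o<14)&(q>5)].mean()),1))
        out.append((cc.round(1),round(M['m00']),np.degrees(t),b))
    return out
E
python3 - <<'E'
from h import *
A=[(.571,.298),(.4,.235),(.47,.013),(.428,-.277),(.556,-.326)]
for n in('top','scene'):
    for o in mods(A,n): print(n,o)
E
```

```text
top (array([571.8, 304.5]), 1658, np.float64(59.5), {60: (23.7, 20.1), 150: (20.3, 20.0), 240: (20.7, 21.4), 330: (20.0, 19.9)})
top (array([400.5, 237.5]), 1638, np.float64(32.5), {32: (20.1, 20.9), 122: (19.9, 20.1), 212: (23.6, 20.0), 302: (19.9, 20.3)})
top (array([470.4,  16.1]), 1613, np.float64(89.5), {90: (20.4, 19.7), 180: (20.8, 20.8), 270: (19.8, 20.0), 360: (23.9, 19.7)})
top (array([ 426.9, -272.5]), 1598, np.float64(40.5), {40: (19.7, 19.3), 130: (20.3, 21.0), 220: (18.9, 20.2), 310: (22.8, 20.2)})
top (array([ 556.3, -323.5]), 1607, np.float64(43.0), {43: (19.0, 19.4), 133: (20.6, 21.6), 223: (18.3, 19.7), 313: (23.7, 20.1)})
scene (array([574. , 302.6]), 1816, np.float64(61.0), {61: (23.4, 20.5), 151: (22.0, 21.7), 241: (21.2, 21.1), 331: (22.6, 21.8)})
scene (array([403.1, 234.8]), 1861, np.float64(27.5), {28: (19.9, 19.8), 118: (24.9, 24.4), 208: (22.0, 19.2), 298: (24.7, 24.2)})
scene (array([472.9,  14.2]), 1799, np.float64(4.5), {4: (23.9, 21.0), 94: (20.5, 20.4), 184: (21.1, 22.5), 274: (21.4, 21.7)})
scene (array([ 429.8, -273.8]), 1777, np.float64(38.0), {38: (19.9, 20.1), 128: (24.5, 22.9), 218: (19.6, 19.7), 308: (25.5, 21.8)})
scene (array([ 558.7, -324.3]), 1680, np.float64(43.0), {43: (19.8, 19.5), 133: (23.5, 21.6), 223: (19.6, 19.2), 313: (25.3, 20.6)})
```

Keys found at world yaw: A 60°, B 212°, C 0°, D −50°, E −47°; both views agree. Next, a row helper, then the first move.

```bash
cat > go.py <<'E'
import sys,numpy as np
from rig import readout
from scipy.spatial.transform import Rotation as Ro
s=readout.read_state();p=np.array(s['position']);R=np.array(s['tcp_rot'])
O=np.array([.59405,.0224]);th=np.radians(-7.39);X=np.array([np.cos(th),np.sin(th)]);Y=np.array([-X[1],X[0]])
print('now',p.round(4),'yaw',np.degrees(np.arctan2(R[1,0],R[0,0])).round(1),'F',np.round(s['force'],1),'op',round(s['opening'],3),'gf',np.round(s['grasp_force'],1),'t',s['time_s'],'j6',np.round(s['joint_positions'][5]))
pp,RR=p,R
for a in sys.argv[1:]:
    # "x,y,z,yaw" world  or "P:px,py,z,yaw" panel frame (mm, z in mm)
    if a[0]=='P':
        v=list(map(float,a[2:].split(',')));xy=O+X*v[0]/1e3+Y*v[1]/1e3;t=np.r_[xy,v[2]/1e3];yaw=v[3]
    else:
        v=list(map(float,a.split(',')));t=np.array(v[:3])/1e3;yaw=v[3]
    c,n=np.cos(np.radians(yaw)),np.sin(np.radians(yaw))
    T=np.array([[c,n,0],[n,-c,0],[0,0,-1]])
    row=np.r_[R.T@(t-p)/.25,Ro.from_matrix(R.T@T).as_rotvec(degrees=True)/90]
    need=max(np.linalg.norm(t-pp)/.05,Ro.from_matrix(RR.T@T).magnitude()*180/np.pi/8.59)
    print(a,row.round(3).tolist(),'rows %.1f'%need);pp,RR=t,T
E
python3 go.py 191,595,290,162.2 400,470,250,110 574.5,308.5,120,60
```

```text
now [0.1911 0.595  0.2226] yaw 162.2 F [-0.5  0.  -0.5] op 0.999 gf 0.0 t 0.65 j6 -10.0
191,595,290,162.2 [0.0, -0.0, -0.27, -0.0, -0.0, -0.0] rows 1.3
400,470,250,110 [-0.949, -0.221, -0.11, -0.0, 0.0, 0.58] rows 6.1
574.5,308.5,120,60 [-1.811, -0.622, 0.41, -0.0, 0.0, 1.135] rows 5.8
```

Emit:
send_rows([
  [0, 0, -0.27, 0, 0, 0],
  [0, 0, -0.27, 0, 0, 0],
  [-0.949, -0.221, -0.11, 0, 0, 0.58],
  [-0.949, -0.221, -0.11, 0, 0, 0.58],
  [-0.949, -0.221, -0.11, 0, 0, 0.58],
  [-0.949, -0.221, -0.11, 0, 0, 0.58],
  [-0.949, -0.221, -0.11, 0, 0, 0.58],
  [-0.949, -0.221, -0.11, 0, 0, 0.58],
  [-0.949, -0.221, -0.11, 0, 0, 0.58],
], grip=0.6)

```text
time_s: 1.55
position: [0.4014, 0.4688, 0.2496]
tcp_rot: [[-0.339, 0.941, -0.001], [0.941, 0.339, -0.0], [0.0, -0.001, -1.0]]
force: [0.5, -0.2, 0.8]
opening: 0.599
grasp_force: 0.0
```

```bash
python3 go.py 574.5,308.3,80,60 574.5,308.3,21,60; python3 -c "
from h import *
for o in mods([(.572,.304),(.401,.237),(.471,.0155)],'scene'): print(o[0],o[2])"
```

```text
now [0.4014 0.4688 0.2496] yaw 109.8 F [ 0.5 -0.2  0.8] op 0.599 gf 0.0 t 1.55 j6 19.0
574.5,308.3,80,60 [-0.838, 0.435, 0.678, -0.0, 0.0, 0.553] rows 5.8
574.5,308.3,21,60 [-0.838, 0.435, 0.914, -0.0, 0.0, 0.553] rows 1.2
[574.1 302.6] 61.0
[403.2 234.7] 28.500000000000004
[472.9  14.3] 4.5
```

Emit:
send_rows([
  [-0.838, 0.435, 0.55, 0, 0, 0.553],
  [-0.838, 0.435, 0.55, 0, 0, 0.553],
  [-0.838, 0.435, 0.55, 0, 0, 0.553],
  [-0.838, 0.435, 0.678, 0, 0, 0.553],
  [-0.838, 0.435, 0.678, 0, 0, 0.553],
  [-0.838, 0.435, 0.678, 0, 0, 0.553],
  [-0.838, 0.435, 0.678, 0, 0, 0.553],
  [-0.838, 0.435, 0.8, 0, 0, 0.553],
  [-0.838, 0.435, 0.914, 0, 0, 0.553],
  [-0.838, 0.435, 0.914, 0, 0, 0.553],
])

```text
time_s: 2.6
position: [0.57, 0.3109, 0.0189]
tcp_rot: [[0.492, 0.87, -0.007], [0.87, -0.492, -0.002], [-0.005, -0.005, -1.0]]
force: [-0.8, 0.6, -0.9]
opening: 0.599
grasp_force: 0.0
```

Emit:
send_rows([
  [0, 0, 0, 0, 0, 0],
  [0, 0, 0, 0, 0, 0],
  [0, 0, 0, 0, 0, 0],
  [0, 0, 0, 0, 0, 0],
  [0, 0, 0, 0, 0, 0],
  [0, 0, -0.2, 0, 0, 0],
  [0, 0, -0.4, 0, 0, 0],
  [0, 0, -0.4, 0, 0, 0],
], grip=0)

```text
time_s: 3.4
position: [0.5792, 0.3121, 0.1291]
tcp_rot: [[0.496, 0.868, 0.015], [0.868, -0.497, 0.005], [0.012, 0.01, -1.0]]
force: [2.0, 0.8, -0.5]
opening: 0.197
grasp_force: 29.9
```

```bash
python3 go.py P:-5,112,100,172.6 P:-5,112,60,172.6
python3 - <<'E'
from h import *
p,d=cap('top');q,e=cap('scene')
u,v=proj('scene',[[.573,.306,.12]])[0].astype(int);a=cv2.resize(q[v-30:v+30,u-30:u+30],(400,400),interpolation=cv2.INTER_CUBIC)
cv2.imwrite('pics/a1.png',a[:,:,::-1])
E
```

```text
now [0.5792 0.3121 0.1291] yaw 60.2 F [ 2.   0.8 -0.5] op 0.197 gf 29.9 t 3.4 j6 48.0
P:-5,112,100,172.6 [-0.571, 0.437, 0.114, 0.011, 0.001, -1.249] rows 13.1
P:-5,112,60,172.6 [-0.573, 0.435, 0.274, 0.011, 0.001, -1.249] rows 0.8
```

View pics/a1.png

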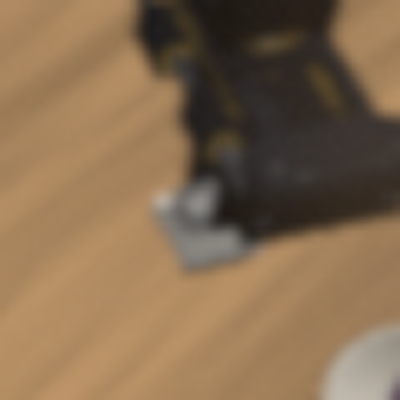

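Module A is held (opening 17 mm, pad force 30 N). I'll swing it towards bay 4.

Emit:
send_rows([
  [-0.3, 0.3, 0.1, 0, 0, -0.7],
  [-0.3, 0.3, 0.1, 0, 0, -0.7],
  [-0.3, 0.3, 0.1, 0, 0, -0.7],
  [-0.3, 0.3, 0.1, 0, 0, -0.7],
  [-0.3, 0.3, 0.1, 0, 0, -0.7],
  [-0.3, 0.3, 0.1, 0, 0, -0.7],
  [-0.3, 0.3, 0.1, 0, 0, -0.7],
  [-0.3, 0.3, 0.1, 0, 0, -0.7],
  [-0.3, 0.3, 0.1, 0, 0, -0.7],
  [-0.3, 0.3, 0.1, 0, 0, -0.7],
  [-0.3, 0.3, 0.1, 0, 0, -0.7],
  [-0.3, 0.3, 0.1, 0, 0, -0.7],
])

```text
time_s: 4.7
position: [0.6015, 0.2078, 0.0962]
tcp_rot: [[-0.547, 0.837, -0.001], [0.837, 0.547, -0.0], [0.0, -0.001, -1.0]]
force: [0.5, 0.4, -0.6]
opening: 0.2
grasp_force: 29.9
```

```bash
python3 go.py P:-5,112,90,172.6 P:-5,112,50,172.6
```

```text
now [0.6015 0.2078 0.0962] yaw 123.2 F [ 0.5  0.4 -0.6] op 0.2 gf 29.9 t 4.7 j6 -24.0
P:-5,112,90,172.6 [-0.251, -0.155, 0.025, -0.0, -0.0, -0.549] rows 5.8
P:-5,112,50,172.6 [-0.251, -0.155, 0.185, -0.0, -0.0, -0.549] rows 0.8
```

Emit:
send_rows([
  [-0.251, -0.155, 0.025, 0, 0, -0.549],
  [-0.251, -0.155, 0.025, 0, 0, -0.549],
  [-0.251, -0.155, 0.025, 0, 0, -0.549],
  [-0.251, -0.155, 0.025, 0, 0, -0.549],
  [-0.251, -0.155, 0.025, 0, 0, -0.549],
  [-0.251, -0.155, 0.025, 0, 0, -0.549],
  [-0.251, -0.155, 0.185, 0, 0, -0.549],
  [-0.251, -0.155, 0.185, 0, 0, -0.549],
  [-0.251, -0.155, 0.185, 0, 0, -0.549],
  [-0.251, -0.155, 0.185, 0, 0, -0.549],
  [-0.251, -0.155, 0.185, 0, 0, -0.549],
])

```text
time_s: 5.8
position: [0.6048, 0.1342, 0.0519]
tcp_rot: [[-0.992, 0.128, 0.003], [0.128, 0.992, 0.0], [-0.003, 0.0, -1.0]]
force: [0.7, -0.1, -1.2]
opening: 0.201
grasp_force: 29.9
```

```bash
python3 go.py P:-5,112,38,172.6 P:-5,112,29,172.6
python3 - <<'E'
from h import *
p,d=cap('top');q,e=cap('scene')
c=[]
for n,im in(('top',p),('scene',q)):
    u,v=proj(n,[[.607,.133,.03]])[0].astype(int);c.append(cv2.resize(im[v-20:v+20,u-20:u+20],(400,400),interpolation=cv2.INTER_CUBIC))
cv2.imwrite('pics/a2.png',np.hstack(c)[:,:,::-1])
E
```

```text
now [0.6048 0.1342 0.0519] yaw 172.6 F [ 0.7 -0.1 -1.2] op 0.201 gf 29.9 t 5.8 j6 -80.0
P:-5,112,38,172.6 [0.005, -0.001, 0.056, 0.0, 0.002, 0.0] rows 0.3
P:-5,112,29,172.6 [0.005, -0.001, 0.092, 0.0, 0.002, 0.0] rows 0.2
```

View pics/a2.png

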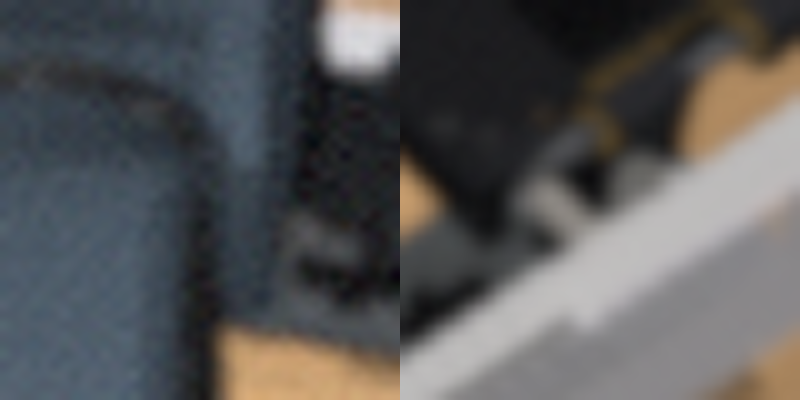

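The arm blocks the top view of the bay; the scene view shows the module above the bay behind the cover. I'll lower slowly and watch the force.

Emit:
send_rows([
  [0.004, 0, 0.03, 0, 0.002, 0],
  [0.004, 0, 0.05, 0, 0.002, 0],
  [0.004, 0, 0.065, 0, 0.002, 0],
  [0.004, 0, 0.065, 0, 0.002, 0],
  [0.004, 0, 0.065, 0, 0.002, 0],
])

```text
time_s: 6.4
position: [0.6021, 0.1337, 0.0334]
tcp_rot: [[-0.992, 0.128, -0.005], [0.128, 0.992, -0.0], [0.005, -0.001, -1.0]]
force: [-0.5, -2.8, -1.2]
opening: 0.198
grasp_force: 29.8
```

```bash
python3 go.py P:-5,112,35,172.6 P:-5,112,29,172.6
```

```text
now [0.6021 0.1337 0.0334] yaw 172.6 F [-0.5 -2.8 -1.2] op 0.198 gf 29.8 t 6.4 j6 -80.0
P:-5,112,35,172.6 [-0.005, 0.002, -0.006, -0.001, -0.003, 0.0] rows 0.0
P:-5,112,29,172.6 [-0.005, 0.002, 0.018, -0.001, -0.003, 0.0] rows 0.1
```

It is entering: the ball pushes about 2.8 N sideways. Press on down.

Emit:
send_rows([
  [-0.002, 0, 0.008, 0, 0, 0],
  [-0.002, 0, 0.016, 0, 0, 0],
  [-0.002, 0, 0.024, 0, 0, 0],
  [-0.002, 0, 0.028, 0, 0, 0],
  [-0.002, 0, 0.028, 0, 0, 0],
  [-0.002, 0, 0.028, 0, 0, 0],
])

```text
time_s: 7.0
position: [0.6028, 0.135, 0.0304]
tcp_rot: [[-0.992, 0.128, -0.003], [0.128, 0.992, 0.001], [0.003, 0.001, -1.0]]
force: [-6.4, -0.9, 19.4]
opening: 0.204
grasp_force: 30.0
```

Emit:
send_rows([
  [0, 0, 0, 0, 0, 0],
  [0, 0, 0, 0, 0, 0],
  [0, 0, 0, 0, 0, 0],
])

```text
time_s: 7.3
position: [0.6028, 0.135, 0.0304]
tcp_rot: [[-0.992, 0.128, -0.003], [0.128, 0.992, 0.001], [0.003, 0.001, -1.0]]
force: [-6.6, -0.4, 19.6]
opening: 0.203
grasp_force: 30.0
```

Emit:
send_rows([
  [0.006, 0, 0, 0, 0, 0],
  [0.012, 0, 0, 0, 0, 0],
  [0.012, 0, 0, 0, 0, 0],
  [0.012, 0, 0.008, 0, 0, 0],
  [0.012, 0, 0.008, 0, 0, 0],
  [0.012, 0, 0.008, 0, 0, 0],
])

```text
time_s: 7.9
position: [0.6026, 0.1351, 0.0302]
tcp_rot: [[-0.992, 0.128, 0.003], [0.128, 0.992, 0.001], [-0.003, 0.001, -1.0]]
force: [-5.6, -2.3, 26.1]
opening: 0.199
grasp_force: 30.0
```

The contact may be the gripper body on the upright cover's edge, since both are at z ≈ 0.10. I'll release, back off, and push the cover fully back (1.9 rad) for clearance.

Emit:
send_rows([
  [-0.008, 0, -0.016, 0, 0, 0],
  [-0.008, 0, -0.016, 0, 0, 0],
  [-0.008, 0, -0.016, 0, 0, 0],
  [-0.008, 0, -0.016, 0, 0, 0],
  [-0.008, 0, -0.1, 0, 0, 0],
  [-0.008, 0, -0.25, 0, 0, 0],
  [-0.008, 0, -0.4, 0, 0, 0],
  [-0.008, 0, -0.4, 0, 0, 0],
  [0.192, -0.4, -0.4, 0, 0, 0],
  [0.192, -0.4, -0.4, 0, 0, 0],
  [0.192, -0.4, -0.4, 0, 0, 0],
  [0.192, -0.4, -0.4, 0, 0, 0],
], grip=0.4)

```text
time_s: 9.1
position: [0.5387, 0.0404, 0.1243]
tcp_rot: [[-0.991, 0.131, -0.006], [0.131, 0.991, 0.001], [0.006, 0.0, -1.0]]
force: [0.3, 0.6, 0.2]
opening: 0.401
grasp_force: 0.0
```

```bash
python3 go.py P:20,0,120,172.6 P:20,0,105,172.6 P:48,0,105,172.6 P:92,0,100,172.6
python3 - <<'E'
from h import *
p,d=cap('top');q,e=cap('scene')
c=[cv2.resize(im[v-32:v+32,u-32:u+32],(400,400),interpolation=cv2.INTER_CUBIC) for im,(u,v) in((p,(225,165)),(q,(305,195)))]
cv2.imwrite('pics/a3.png',np.hstack(c)[:,:,::-1])
E
```

```text
now [0.5387 0.0404 0.1243] yaw 172.5 F [0.3 0.6 0.2] op 0.401 gf 0.0 t 9.1 j6 -90.0
P:20,0,120,172.6 [-0.309, -0.042, 0.016, 0.0, -0.004, -0.002] rows 1.6
P:20,0,105,172.6 [-0.31, -0.042, 0.076, 0.0, -0.004, -0.002] rows 0.3
P:48,0,105,172.6 [-0.422, -0.042, 0.075, 0.0, -0.004, -0.002] rows 0.6
P:92,0,100,172.6 [-0.598, -0.041, 0.094, 0.0, -0.004, -0.002] rows 0.9
```

View pics/a3.png

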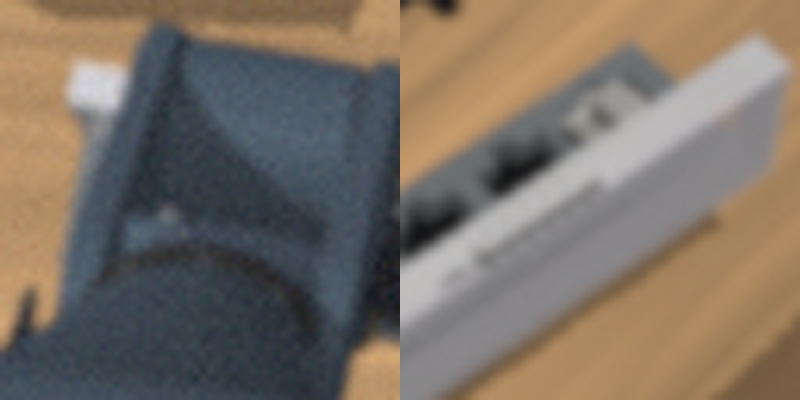

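Module A sits in bay 4. Now push the cover back with the closed fingers against its free-edge rim.

Emit:
send_rows([
  [-0.26, -0.042, 0.016, 0, 0, 0],
  [-0.26, -0.042, 0.016, 0, 0, 0],
  [-0.26, -0.042, 0.128, 0, 0, 0],
  [-0.27, -0.042, 0.128, 0, 0, 0],
  [-0.3, -0.042, 0.128, 0, 0, 0],
  [-0.34, -0.042, 0.128, 0, 0, 0],
  [-0.38, -0.042, 0.128, 0, 0, 0],
  [-0.41, -0.042, 0.128, 0, 0, 0],
  [-0.435, -0.042, 0.128, 0, 0, 0],
  [-0.435, -0.042, 0.128, 0, 0, 0],
  [-0.435, -0.042, 0.128, 0, 0, 0],
  [-0.435, -0.042, 0.128, 0, 0, 0],
], grip=0)

```text
time_s: 10.4
position: [0.6466, 0.0172, 0.0931]
tcp_rot: [[-0.992, 0.128, -0.002], [0.128, 0.992, 0.0], [0.002, 0.0, -1.0]]
force: [-0.4, -0.1, -1.2]
opening: 0.003
grasp_force: 0.8
```

```bash
python3 go.py P:0,0,95,172.6 P:-5,112,95,172.6 P:-5,112,45,172.6 P:0,119,42,172.6
python3 - <<'E'
from h import *
q,e=cap('scene');P=cloud('scene',e)
m=(abs(P[...,0]-.67)<.1)&(abs(P[...,1]-.1)<.02)&(P[...,2]>.06)&(P[...,2]<.12)
print(np.percentile(P[m],[1,50,99],axis=0).round(3))
E
```

```text
now [0.6466 0.0172 0.0931] yaw 172.6 F [-0.4 -0.1 -1.2] op 0.003 gf 0.8 t 10.4 j6 -91.0
P:0,0,95,172.6 [0.211, -0.006, -0.007, 0.0, -0.002, 0.0] rows 1.1
P:-5,112,95,172.6 [0.231, 0.442, -0.007, 0.0, -0.002, 0.0] rows 2.2
P:-5,112,45,172.6 [0.231, 0.442, 0.193, 0.0, -0.002, 0.0] rows 1.0
P:0,119,42,172.6 [0.21, 0.47, 0.205, 0.0, -0.002, 0.0] rows 0.2
[[0.668 0.08  0.063]
 [0.683 0.1   0.092]
 [0.694 0.12  0.098]]
```

Emit:
send_rows([
  [0.21, 0, -0.007, 0, 0, 0],
  [0.21, 0, -0.007, 0, 0, 0],
  [0.231, 0.46, -0.007, 0, 0, 0],
  [0.231, 0.46, -0.007, 0, 0, 0],
  [0.231, 0.46, -0.007, 0, 0, 0],
  [0.225, 0.46, 0.15, 0, 0, 0],
  [0.225, 0.46, 0.18, 0, 0, 0],
  [0.225, 0.46, 0.195, 0, 0, 0],
  [0.225, 0.46, 0.205, 0, 0, 0],
  [0.225, 0.46, 0.215, 0, 0, 0],
  [0.225, 0.46, 0.222, 0, 0, 0],
  [0.225, 0.46, 0.222, 0, 0, 0],
])

```text
time_s: 11.65
position: [0.6059, 0.1378, 0.0386]
tcp_rot: [[-0.992, 0.129, -0.002], [0.129, 0.992, -0.0], [0.002, -0.0, -1.0]]
force: [-0.3, -1.5, 3.4]
opening: 0.005
grasp_force: 1.5
```

Emit:
send_rows([
  [0, 0, 0, 0, 0, 0],
  [0, 0, 0, 0, 0, 0],
])

```text
time_s: 11.85
position: [0.6059, 0.1378, 0.0386]
tcp_rot: [[-0.992, 0.128, -0.002], [0.128, 0.992, -0.0], [0.002, -0.001, -1.0]]
force: [-0.4, -3.0, 5.9]
opening: 0.005
grasp_force: 2.9
```

Emit:
send_rows([
  [0, 0, 0.006, 0, 0, 0],
  [0, 0, 0.012, 0, 0, 0],
  [0, 0, 0.012, 0, 0, 0],
  [0, 0, 0.012, 0, 0, 0],
])

```text
time_s: 12.25
position: [0.606, 0.1377, 0.0384]
tcp_rot: [[-0.992, 0.128, -0.001], [0.128, 0.992, -0.001], [0.001, -0.001, -1.0]]
force: [-5.1, -3.9, 21.8]
opening: 0.007
grasp_force: 10.7
```

```bash
python3 go.py 402,237,150,-147.5 398.8,234.8,80,-147.5 398.8,234.8,21,-147.5
```

```text
now [0.606  0.1377 0.0384] yaw 172.7 F [-5.1 -3.9 21.8] op 0.007 gf 10.7 t 12.25 j6 -80.0
402,237,150,-147.5 [0.861, 0.29, -0.446, -0.0, -0.001, -0.443] rows 5.1
398.8,234.8,80,-147.5 [0.872, 0.279, -0.166, -0.0, -0.001, -0.443] rows 1.4
398.8,234.8,21,-147.5 [0.872, 0.28, 0.07, -0.0, -0.001, -0.443] rows 1.2
```

Hard stop at 38.4 mm under 22 N: A is home. Next, module B.

Emit:
send_rows([
  [0, 0, -0.3, 0, 0, 0],
  [0, 0, -0.3, 0, 0, 0],
  [0.872, 0.279, -0.3, 0, 0, -0.443],
  [0.872, 0.279, -0.3, 0, 0, -0.443],
  [0.872, 0.279, -0.3, 0, 0, -0.443],
  [0.872, 0.279, -0.3, 0, 0, -0.443],
  [0.872, 0.279, -0.3, 0, 0, -0.443],
  [0.872, 0.279, -0.3, 0, 0, -0.443],
  [0.872, 0.279, -0.3, 0, 0, -0.443],
  [0.872, 0.279, -0.3, 0, 0, -0.443],
  [0.872, 0.279, -0.3, 0, 0, -0.443],
], grip=0.5)

```text
time_s: 13.35
position: [0.4001, 0.2354, 0.1103]
tcp_rot: [[-0.844, -0.536, -0.001], [-0.536, 0.844, 0.001], [0.001, 0.002, -1.0]]
force: [0.2, 0.2, -0.2]
opening: 0.499
grasp_force: 0.0
```

```bash
python3 go.py 398.8,234.8,80,-147.5 398.8,234.8,21,-147.5; python3 -c "
from h import *
for o in mods([(.401,.237),(.471,.0155)],'scene'): print(o[0],o[2],o[1])
for o in mods([(.427,-.273),(.557,-.3235)],'top'): print(o[0],o[2],o[1])
C=cloud('scene',cap('scene')[1]);m=(np.hypot(C[...,0]-.6085,C[...,1]-.1335)<.022);print(np.percentile(C[m][:,2],[50,90,98]))"
```

```text
now [0.4001 0.2354 0.1103] yaw -147.6 F [ 0.2  0.2 -0.2] op 0.499 gf 0.0 t 13.35 j6 -106.0
398.8,234.8,80,-147.5 [0.006, 0.001, 0.121, 0.001, -0.0, -0.001] rows 0.6
398.8,234.8,21,-147.5 [0.005, 0.0, 0.357, 0.001, -0.0, -0.001] rows 1.2
[403.  234.7] 27.5 1869
[473.   14.3] 4.5 1803
[ 427.  -272.6] 41.5 1607
[ 556.3 -323.6] 43.5 1620
[0.02492668 0.03712608 0.03918146]
```

Emit:
send_rows([
  [0.005, 0, 0.15, 0, 0, 0],
  [0.005, 0, 0.3, 0, 0, 0],
  [0.005, 0, 0.357, 0, 0, 0],
  [0.005, 0, 0.357, 0, 0, 0],
  [0.005, 0, 0.357, 0, 0, 0],
  [0.005, 0, 0.357, 0, 0, 0],
])

```text
time_s: 14.1
position: [0.3979, 0.2351, 0.0218]
tcp_rot: [[-0.844, -0.537, -0.001], [-0.537, 0.844, 0.001], [0.0, 0.001, -1.0]]
force: [-0.4, -0.6, -0.1]
opening: 0.503
grasp_force: 0.0
```

Emit:
send_rows([
  [0, 0, 0, 0, 0, 0],
  [0, 0, 0, 0, 0, 0],
  [0, 0, 0, 0, 0, 0],
  [0, 0, 0, 0, 0, 0],
  [0, 0, -0.2, 0, 0, 0],
  [0, 0, -0.4, 0, 0, 0],
  [0, 0, -0.4, 0, 0, 0],
  [0, 0, -0.4, 0, 0, 0],
  [0, 0, -0.4, 0, 0, 0],
], grip=0)

```text
time_s: 15.0
position: [0.3962, 0.2346, 0.1203]
tcp_rot: [[-0.843, -0.537, -0.005], [-0.537, 0.843, -0.0], [0.004, 0.003, -1.0]]
force: [0.4, 0.1, -0.5]
opening: 0.2
grasp_force: 30.0
```

```bash
python3 go.py P:-3.5,56,110,172.6 P:-3.5,56,50,172.6
```

```text
now [0.3962 0.2346 0.1203] yaw -147.5 F [ 0.4  0.1 -0.5] op 0.2 gf 30.0 t 15.0 j6 -106.0
P:-3.5,56,110,172.6 [-0.344, -0.96, 0.037, 0.001, -0.003, 0.443] rows 5.1
P:-3.5,56,50,172.6 [-0.345, -0.961, 0.277, 0.001, -0.003, 0.443] rows 1.2
```

Emit:
send_rows([
  [-0.344, -0.96, 0.037, 0, 0, 0.443],
  [-0.344, -0.96, 0.037, 0, 0, 0.443],
  [-0.344, -0.96, 0.037, 0, 0, 0.443],
  [-0.344, -0.96, 0.037, 0, 0, 0.443],
  [-0.344, -0.96, 0.037, 0, 0, 0.443],
  [-0.344, -0.96, 0.037, 0, 0, 0.443],
  [-0.344, -0.96, 0.037, 0, 0, 0.443],
  [-0.344, -0.96, 0.12, 0, 0, 0.443],
  [-0.344, -0.96, 0.25, 0, 0, 0.443],
  [-0.344, -0.96, 0.25, 0, 0, 0.443],
  [-0.344, -0.96, 0.25, 0, 0, 0.443],
  [-0.344, -0.96, 0.25, 0, 0, 0.443],
])

```text
time_s: 16.2
position: [0.5985, 0.0794, 0.0587]
tcp_rot: [[-0.992, 0.127, -0.002], [0.127, 0.992, 0.0], [0.002, 0.0, -1.0]]
force: [0.3, 0.3, -0.5]
opening: 0.202
grasp_force: 30.0
```

```bash
python3 go.py P:-3.5,56,40,172.6 P:-3.5,56,35,172.6  P:-3.5,56,28,172.6
```

```text
now [0.5985 0.0794 0.0587] yaw 172.7 F [ 0.3  0.3 -0.5] op 0.202 gf 30.0 t 16.2 j6 -86.0
P:-3.5,56,40,172.6 [0.002, -0.004, 0.075, 0.0, -0.002, 0.001] rows 0.4
P:-3.5,56,35,172.6 [0.002, -0.004, 0.095, 0.0, -0.002, 0.001] rows 0.1
P:-3.5,56,28,172.6 [0.002, -0.004, 0.123, 0.0, -0.002, 0.001] rows 0.1
```

Emit:
send_rows([
  [0.002, -0.004, 0.04, 0, 0, 0],
  [0.002, -0.004, 0.075, 0, 0, 0],
  [0.002, -0.004, 0.085, 0, 0, 0],
  [0.002, -0.004, 0.095, 0, 0, 0],
  [0.002, -0.004, 0.105, 0, 0, 0],
  [0.002, -0.004, 0.115, 0, 0, 0],
  [0.002, -0.004, 0.123, 0, 0, 0],
  [0.002, -0.004, 0.123, 0, 0, 0],
  [0.002, -0.004, 0.123, 0, 0, 0],
])

```text
time_s: 17.1
position: [0.5959, 0.0776, 0.0287]
tcp_rot: [[-0.992, 0.128, -0.007], [0.128, 0.992, -0.0], [0.007, -0.001, -1.0]]
force: [-7.5, -0.5, 14.1]
opening: 0.206
grasp_force: 30.0
```

Nearly home. The sideways force says the true panel is about 2 mm nearer in x, so I'll correct the origin. Release, then press.

Emit:
send_rows([
  [0.006, 0, -0.004, 0, 0, 0],
  [0.006, 0, -0.004, 0, 0, 0],
  [0.006, 0, -0.004, 0, 0, 0],
  [0.006, 0, -0.004, 0, 0, 0],
  [0.006, 0, -0.06, 0, 0, 0],
  [0.006, 0, -0.12, 0, 0, 0],
  [0.006, 0, -0.12, 0, 0, 0],
  [0.006, 0, -0.12, 0, 0, 0],
], grip=0.35)

```text
time_s: 17.9
position: [0.5972, 0.078, 0.0583]
tcp_rot: [[-0.992, 0.128, -0.001], [0.128, 0.992, 0.0], [0.001, 0.0, -1.0]]
force: [0.1, -0.4, -0.3]
opening: 0.353
grasp_force: 0.0
```

Emit:
send_rows([
  [0, 0, 0, 0, 0, 0],
  [0, 0.014, 0, 0, 0, 0],
  [0, 0.014, 0, 0, 0, 0],
  [0, 0.014, 0, 0, 0, 0],
  [0, 0.014, 0.04, 0, 0, 0],
  [0, 0.014, 0.06, 0, 0, 0],
  [0, 0.014, 0.07, 0, 0, 0],
  [0, 0.014, 0.08, 0, 0, 0],
  [0, 0.014, 0.09, 0, 0, 0],
  [0, 0.014, 0.09, 0, 0, 0],
  [0, 0.014, 0.09, 0, 0, 0],
], grip=0)

```text
time_s: 19.0
position: [0.5961, 0.0814, 0.0383]
tcp_rot: [[-0.992, 0.128, -0.004], [0.128, 0.992, 0.0], [0.004, -0.0, -1.0]]
force: [-7.6, -0.4, 26.0]
opening: 0.004
grasp_force: 12.5
```

```bash
sed -i 's/^O=.*;th/O=np.array([.5921,.0227]);th/' go.py; grep -c 5921 go.py; python3 go.py 475.5,15.5,120,0; python3 -c "
from h import *
for o in mods([(.471,.0155),(.427,-.273),(.557,-.3235)],'scene'): print(o[0],o[2],o[1])"
```

```text
1
now [0.5961 0.0814 0.0383] yaw 172.7 F [-7.6 -0.4 26. ] op 0.004 gf 12.5 t 19.0 j6 -85.0
475.5,15.5,120,0 [0.446, -0.323, -0.325, -0.004, 0.0, 1.918] rows 20.1
[472.9  14.2] 4.5 1805
[ 429.5 -273.8] 37.5 1763
[ 558.6 -324.3] 44.0 1686
```

B is home at 38.3 mm. The pressing alone shows the same sideways force (arm compliance), so I'll settle on half the origin shift. On to module C, gripped with tool yaw 180°.

```bash
sed -i 's/^O=.*;th/O=np.array([.5931,.0225]);th/' go.py; python3 go.py 475.7,15.2,110,180
```

```text
now [0.5961 0.0814 0.0383] yaw 172.7 F [-7.1  0.2 25. ] op 0.01 gf 12.5 t 19.05 j6 -85.0
475.7,15.2,110,180 [0.445, -0.324, -0.285, -0.0, -0.002, -0.082] rows 3.1
```

Emit:
send_rows([
  [0, 0, -0.25, 0, 0, 0],
  [0, 0, -0.25, 0, 0, 0],
  [0.445, -0.324, -0.285, 0, -0.002, -0.082],
  [0.445, -0.324, -0.285, 0, -0.002, -0.082],
  [0.445, -0.324, -0.285, 0, -0.002, -0.082],
  [0.445, -0.324, -0.285, 0, -0.002, -0.082],
  [0.445, -0.324, -0.285, 0, -0.002, -0.082],
  [0.445, -0.324, -0.285, 0, -0.002, -0.082],
  [0.445, -0.324, -0.285, 0, -0.002, -0.082],
], grip=0.5)

```text
time_s: 19.95
position: [0.478, 0.0155, 0.1061]
tcp_rot: [[-1.0, -0.001, 0.002], [-0.001, 1.0, -0.0], [-0.002, -0.0, -1.0]]
force: [0.4, -0.3, 0.1]
opening: 0.498
grasp_force: 0.0
```

```bash
python3 go.py 475.7,15.2,60,180 475.7,15.2,21,180
```

```text
now [0.478  0.0155 0.1061] yaw -179.9 F [ 0.4 -0.3  0.1] op 0.498 gf 0.0 t 19.95 j6 -102.0
475.7,15.2,60,180 [0.009, -0.001, 0.184, -0.0, 0.001, 0.001] rows 0.9
475.7,15.2,21,180 [0.01, -0.001, 0.34, -0.0, 0.001, 0.001] rows 0.8
```

Emit:
send_rows([
  [0.009, 0, 0.184, 0, 0, 0],
  [0.009, 0, 0.3, 0, 0, 0],
  [0.009, 0, 0.34, 0, 0, 0],
  [0.009, 0, 0.34, 0, 0, 0],
  [0.009, 0, 0.34, 0, 0, 0],
  [0.009, 0, 0.34, 0, 0, 0],
])

```text
time_s: 20.55
position: [0.4752, 0.0153, 0.0222]
tcp_rot: [[-1.0, -0.001, 0.003], [-0.001, 1.0, -0.0], [-0.003, -0.0, -1.0]]
force: [0.9, 0.6, 1.2]
opening: 0.495
grasp_force: 0.0
```

Emit:
send_rows([
  [0, 0, 0, 0, 0, 0],
  [0, 0, 0, 0, 0, 0],
  [0, 0, 0, 0, 0, 0],
  [0, 0, 0, 0, 0, 0],
  [0, 0, -0.2, 0, 0, 0],
  [0, 0, -0.4, 0, 0, 0],
  [0, 0, -0.4, 0, 0, 0.5],
  [0, 0, -0.4, 0, 0, 1],
  [0, 0, -0.4, 0, 0, 1],
  [0, 0, -0.4, 0, 0, 1],
  [0, 0, -0.4, 0, 0, 1],
  [0, 0, -0.4, 0, 0, 1],
], grip=0)

```text
time_s: 21.75
position: [0.4737, 0.0154, 0.1211]
tcp_rot: [[-0.617, 0.787, -0.0], [0.787, 0.617, 0.0], [0.001, -0.0, -1.0]]
force: [-0.2, 1.0, -0.2]
opening: 0.208
grasp_force: 30.0
```

Emit:
send_rows([
  [0, 0, 0, 0, 0, 0.5],
  [0, 0, 0, 0, 0, 0.5],
  [0, 0, 0, 0, 0, 0.5],
  [0, 0, 0, 0, 0, 0.5],
  [0, 0, 0, 0, 0, 0.5],
  [0, 0, 0, 0, 0, 0.5],
  [0, 0, 0, 0, 0, 0.5],
  [0, 0, 0, 0, 0, 0.5],
])

```text
time_s: 22.55
position: [0.4739, 0.0154, 0.1211]
tcp_rot: [[0.113, 0.994, -0.0], [0.994, -0.113, 0.0], [0.0, -0.0, -1.0]]
force: [-0.3, -0.1, -0.3]
opening: 0.201
grasp_force: 30.0
```

```bash
python3 go.py P:-4,0,110,-7.4 P:-4,0,58,-7.4
```

```text
now [0.4739 0.0154 0.1211] yaw 83.5 F [-0.3 -0.1 -0.3] op 0.201 gf 30.0 t 22.55 j6 -5.0
P:-4,0,110,-7.4 [0.083, 0.455, 0.044, -0.0, 0.0, 1.01] rows 10.6
P:-4,0,58,-7.4 [0.082, 0.455, 0.252, -0.0, 0.0, 1.01] rows 1.0
```

Emit:
send_rows([
  [0.085, 0.455, 0.044, 0, 0, 1.0],
  [0.085, 0.455, 0.044, 0, 0, 1.0],
  [0.085, 0.455, 0.044, 0, 0, 1.0],
  [0.085, 0.455, 0.044, 0, 0, 1.0],
  [0.085, 0.455, 0.044, 0, 0, 1.0],
  [0.085, 0.455, 0.044, 0, 0, 1.0],
  [0.085, 0.455, 0.044, 0, 0, 1.0],
  [0.085, 0.455, 0.044, 0, 0, 1.0],
  [0.085, 0.455, 0.044, 0, 0, 1.0],
  [0.085, 0.455, 0.044, 0, 0, 1.0],
  [0.085, 0.455, 0.044, 0, 0, 1.0],
  [0.085, 0.455, 0.044, 0, 0, 1.0],
])

```text
time_s: 23.75
position: [0.5892, 0.0235, 0.11]
tcp_rot: [[0.994, -0.113, -0.001], [-0.113, -0.994, 0.0], [-0.001, -0.0, -1.0]]
force: [0.2, -0.7, 0.1]
opening: 0.201
grasp_force: 30.0
```

```bash
python3 go.py P:-3.2,0,58,-7.4  P:-3.2,0,40,-7.4  P:-3.2,0,28,-7.4
```

```text
now [0.5892 0.0235 0.11  ] yaw -6.5 F [ 0.2 -0.7  0.1] op 0.201 gf 30.0 t 23.75 j6 88.0
P:-3.2,0,58,-7.4 [0.003, 0.002, 0.208, -0.0, 0.0, 0.01] rows 1.0
P:-3.2,0,40,-7.4 [0.003, 0.002, 0.28, -0.0, 0.0, 0.01] rows 0.4
P:-3.2,0,28,-7.4 [0.003, 0.002, 0.328, -0.0, 0.0, 0.01] rows 0.2
```

Emit:
send_rows([
  [0.003, 0.002, 0.1, 0, 0, 0.01],
  [0.003, 0.002, 0.2, 0, 0, 0.01],
  [0.003, 0.002, 0.25, 0, 0, 0.01],
  [0.003, 0.002, 0.28, 0, 0, 0.01],
  [0.003, 0.002, 0.292, 0, 0, 0.01],
  [0.003, 0.002, 0.304, 0, 0, 0.01],
  [0.003, 0.002, 0.316, 0, 0, 0.01],
  [0.003, 0.002, 0.328, 0, 0, 0.01],
  [0.003, 0.002, 0.328, 0, 0, 0.01],
  [0.003, 0.002, 0.328, 0, 0, 0.01],
])

```text
time_s: 24.75
position: [0.5911, 0.0224, 0.0289]
tcp_rot: [[0.992, -0.129, 0.002], [-0.129, -0.992, -0.001], [0.002, 0.0, -1.0]]
force: [0.1, -2.9, 3.7]
opening: 0.2
grasp_force: 30.0
```

Emit:
send_rows([
  [0, 0, 0, 0, 0, 0],
  [0, 0, 0, 0, 0, 0],
  [0, 0, 0, 0, 0, 0],
  [0, 0, -0.06, 0, 0, 0],
  [0, 0, -0.12, 0, 0, 0],
  [0, 0, -0.12, 0, 0, 0],
  [0, 0, -0.12, 0, 0, 0],
], grip=0.35)

```text
time_s: 25.45
position: [0.5909, 0.0229, 0.0594]
tcp_rot: [[0.992, -0.13, 0.002], [-0.13, -0.992, -0.0], [0.002, -0.0, -1.0]]
force: [0.3, -0.7, -1.1]
opening: 0.35
grasp_force: 0.0
```

Emit:
send_rows([
  [0, 0, 0, 0, 0, 0],
  [0, -0.014, 0, 0, 0, 0],
  [0, -0.014, 0, 0, 0, 0],
  [0, -0.014, 0, 0, 0, 0],
  [0, -0.014, 0.04, 0, 0, 0],
  [0, -0.014, 0.06, 0, 0, 0],
  [0, -0.014, 0.07, 0, 0, 0],
  [0, -0.014, 0.08, 0, 0, 0],
  [0, -0.014, 0.09, 0, 0, 0],
  [0, -0.014, 0.09, 0, 0, 0],
  [0, -0.014, 0.09, 0, 0, 0],
], grip=0)

```text
time_s: 26.55
position: [0.5902, 0.0264, 0.0384]
tcp_rot: [[0.992, -0.129, -0.0], [-0.129, -0.992, -0.0], [-0.0, 0.0, -1.0]]
force: [-4.7, 0.7, 18.6]
opening: 0.006
grasp_force: 9.1
```

```bash
python3 -c "
from h import *
for n in('top','scene'):
  for o in mods([(.427,-.273),(.557,-.3235)],n): print(o[0],o[2],o[1])"; python3 go.py 500,-130,120,60 430.9,-276.5,110,130
```

```text
[ 427.  -272.5] 41.5 1605
[ 556.3 -323.4] 43.0 1586
[ 429.8 -273.8] 38.5 1786
[ 558.7 -324.2] 44.0 1690
now [0.5902 0.0264 0.0383] yaw -7.4 F [-5.5  0.6 18.8] op 0.005 gf 9.1 t 26.65 j6 89.0
500,-130,120,60 [-0.277, 0.667, -0.327, -0.0, 0.0, -0.749] rows 7.9
430.9,-276.5,110,130 [-0.475, 1.284, -0.286, -0.0, 0.0, -1.527] rows 8.1
```

C is home (38.4 mm). On to D.

Emit:
send_rows([
  [0, 0, -0.3, 0, 0, 0],
  [0, 0, -0.3, 0, 0, 0],
  [-0.277, 0.667, -0.327, 0, 0, -0.85],
  [-0.277, 0.667, -0.327, 0, 0, -0.85],
  [-0.277, 0.667, -0.327, 0, 0, -0.85],
  [-0.277, 0.667, -0.327, 0, 0, -0.85],
  [-0.277, 0.667, -0.327, 0, 0, -0.85],
  [-0.277, 0.667, -0.327, 0, 0, -0.85],
  [-0.277, 0.667, -0.327, 0, 0, -0.85],
  [-0.277, 0.667, -0.327, 0, 0, -0.85],
  [-0.277, 0.667, -0.327, 0, 0, -0.85],
  [-0.277, 0.667, -0.327, 0, 0, -0.85],
], grip=0.5)

```text
time_s: 27.85
position: [0.5003, -0.13, 0.1173]
tcp_rot: [[0.357, 0.934, 0.0], [0.934, -0.357, 0.0], [0.0, -0.0, -1.0]]
force: [-1.1, 0.7, 0.3]
opening: 0.498
grasp_force: 0.0
```

```bash
python3 go.py 430.8,-276.3,110,130
```

```text
now [ 0.5003 -0.13    0.1173] yaw 69.1 F [-1.1  0.7  0.3] op 0.498 gf 0.0 t 27.85 j6 -6.0
430.8,-276.3,110,130 [-0.646, -0.051, 0.029, 0.0, -0.0, -0.677] rows 7.1
```

Emit:
send_rows([
  [-0.646, -0.051, 0.029, 0, 0, -0.677],
  [-0.646, -0.051, 0.029, 0, 0, -0.677],
  [-0.646, -0.051, 0.029, 0, 0, -0.677],
  [-0.646, -0.051, 0.029, 0, 0, -0.677],
  [-0.646, -0.051, 0.029, 0, 0, -0.677],
  [-0.646, -0.051, 0.029, 0, 0, -0.677],
  [-0.646, -0.051, 0.029, 0, 0, -0.677],
  [-0.646, -0.051, 0.029, 0, 0, -0.677],
  [-0.646, -0.051, 0.029, 0, 0, -0.677],
  [-0.646, -0.051, 0.029, 0, 0, -0.677],
  [-0.646, -0.051, 0.029, 0, 0, -0.677],
])

```text
time_s: 28.95
position: [0.4307, -0.2762, 0.1101]
tcp_rot: [[-0.641, 0.767, 0.0], [0.767, 0.641, 0.0], [0.0, 0.0, -1.0]]
force: [-0.2, 0.7, 0.7]
opening: 0.503
grasp_force: 0.0
```

```bash
python3 go.py 430.8,-276.3,60,130 430.8,-276.3,21,130; python3 -c "
from h import *
for o in mods([(.427,-.273),(.557,-.3235)],'scene'): print(o[0],o[2],o[1])"
```

```text
now [ 0.4307 -0.2762  0.1101] yaw 129.9 F [-0.2  0.7  0.7] op 0.503 gf 0.0 t 28.95 j6 -85.0
430.8,-276.3,60,130 [-0.0, -0.0, 0.2, 0.0, -0.0, -0.001] rows 1.0
430.8,-276.3,21,130 [-0.001, -0.0, 0.356, 0.0, -0.0, -0.001] rows 0.8
[ 429.8 -273.8] 39.0 1785
[ 558.7 -324.3] 43.5 1680
```

Emit:
send_rows([
  [0, 0, 0.2, 0, 0, 0],
  [0, 0, 0.3, 0, 0, 0],
  [0, 0, 0.356, 0, 0, 0],
  [0, 0, 0.356, 0, 0, 0],
  [0, 0, 0.356, 0, 0, 0],
  [0, 0, 0.356, 0, 0, 0],
])

```text
time_s: 29.6
position: [0.4313, -0.2767, 0.022]
tcp_rot: [[-0.642, 0.766, 0.001], [0.766, 0.642, -0.001], [-0.002, 0.0, -1.0]]
force: [0.1, 0.7, -0.2]
opening: 0.504
grasp_force: 0.0
```

Emit:
send_rows([
  [0, 0, 0, 0, 0, 0],
  [0, 0, 0, 0, 0, 0],
  [0, 0, 0, 0, 0, 0],
  [0, 0, 0, 0, 0, 0],
  [0, 0, -0.2, 0, 0, 0],
  [0, 0, -0.4, 0, 0, 0],
  [0, 0, -0.4, 0, 0, 0.6],
  [0, 0, -0.4, 0, 0, 0.6],
  [0, 0, -0.4, 0, 0, 0.6],
  [0, 0, -0.4, 0, 0, 0.6],
  [0, 0, -0.4, 0, 0, 0.6],
  [0, 0, -0.4, 0, 0, 0.6],
], grip=0)

```text
time_s: 30.8
position: [0.4304, -0.276, 0.121]
tcp_rot: [[0.207, 0.978, -0.0], [0.978, -0.207, 0.001], [0.0, -0.0, -1.0]]
force: [0.1, -0.6, -0.4]
opening: 0.204
grasp_force: 30.0
```

```bash
python3 go.py P:-4,-56,110,-7.4
```

```text
now [ 0.4304 -0.276   0.121 ] yaw 78.1 F [ 0.1 -0.6 -0.4] op 0.204 gf 30.0 t 30.8 j6 -33.0
P:-4,-56,110,-7.4 [1.078, 0.391, 0.044, -0.0, -0.0, 0.949] rows 9.9
```

Emit:
send_rows([
  [1.0, 0.391, 0.044, 0, 0, 0.949],
  [1.0, 0.391, 0.044, 0, 0, 0.949],
  [1.0, 0.391, 0.044, 0, 0, 0.949],
  [1.0, 0.391, 0.044, 0, 0, 0.949],
  [1.0, 0.391, 0.044, 0, 0, 0.949],
  [1.0, 0.391, 0.044, 0, 0, 0.949],
  [1.0, 0.391, 0.044, 0, 0, 0.949],
  [1.0, 0.391, 0.044, 0, 0, 0.949],
  [1.0, 0.391, 0.044, 0, 0, 0.949],
  [1.0, 0.391, 0.044, 0, 0, 0.949],
  [1.0, 0.391, 0.044, 0, 0, 0.949],
  [1.0, 0.391, 0.044, 0, 0, 0.949],
])

```text
time_s: 32.0
position: [0.5763, -0.0508, 0.1099]
tcp_rot: [[0.993, -0.122, -0.001], [-0.122, -0.993, 0.0], [-0.001, -0.0, -1.0]]
force: [-0.1, -0.8, -0.1]
opening: 0.203
grasp_force: 30.0
```

Emit:
send_rows([
  [0, 0, 0, 0, 0, 0],
  [0, 0, 0, 0, 0, 0],
])

```text
time_s: 32.2
position: [0.5765, -0.051, 0.1101]
tcp_rot: [[0.993, -0.121, -0.0], [-0.121, -0.993, 0.0], [-0.0, -0.0, -1.0]]
force: [0.0, 0.1, -0.8]
opening: 0.206
grasp_force: 30.0
```

```bash
python3 go.py P:-4,-56,90,-7.4 P:-4,-56,55,-7.4 P:-4,-56,40,-7.4 P:-4,-56,28,-7.4
```

```text
now [ 0.5765 -0.051   0.1101] yaw -6.9 F [ 0.   0.1 -0.8] op 0.206 gf 30.0 t 32.2 j6 81.0
P:-4,-56,90,-7.4 [0.013, -0.076, 0.08, -0.0, 0.0, 0.005] rows 0.6
P:-4,-56,55,-7.4 [0.013, -0.076, 0.22, -0.0, 0.0, 0.005] rows 0.7
P:-4,-56,40,-7.4 [0.013, -0.076, 0.28, -0.0, 0.0, 0.005] rows 0.3
P:-4,-56,28,-7.4 [0.013, -0.076, 0.328, -0.0, 0.0, 0.005] rows 0.2
```

Emit:
send_rows([
  [0.013, -0.076, 0.04, 0, 0, 0.005],
  [0.013, -0.076, 0.1, 0, 0, 0.005],
  [0.013, -0.076, 0.2, 0, 0, 0.005],
  [0.013, -0.076, 0.25, 0, 0, 0.005],
  [0.013, -0.076, 0.28, 0, 0, 0.005],
  [0.013, -0.076, 0.292, 0, 0, 0.005],
  [0.013, -0.076, 0.304, 0, 0, 0.005],
  [0.013, -0.076, 0.316, 0, 0, 0.005],
  [0.013, -0.076, 0.328, 0, 0, 0.005],
  [0.013, -0.076, 0.328, 0, 0, 0.005],
  [0.013, -0.076, 0.328, 0, 0, 0.005],
])

```text
time_s: 33.3
position: [0.5831, -0.0332, 0.0287]
tcp_rot: [[0.992, -0.13, 0.002], [-0.13, -0.992, -0.001], [0.002, 0.001, -1.0]]
force: [-0.2, -2.9, 0.8]
opening: 0.204
grasp_force: 30.0
```

Emit:
send_rows([
  [0, 0, 0, 0, 0, 0],
  [0, 0, 0, 0, 0, 0],
  [0, 0, 0, 0, 0, 0],
  [0, 0, -0.06, 0, 0, 0],
  [0, 0, -0.12, 0, 0, 0],
  [0, 0, -0.12, 0, 0, 0],
  [0, 0, -0.12, 0, 0, 0],
], grip=0.35)

```text
time_s: 34.0
position: [0.5829, -0.0326, 0.0593]
tcp_rot: [[0.992, -0.13, 0.002], [-0.13, -0.992, -0.0], [0.002, 0.0, -1.0]]
force: [0.0, -0.1, -0.2]
opening: 0.349
grasp_force: 0.0
```

Emit:
send_rows([
  [0, 0, 0, 0, 0, 0],
  [0, -0.014, 0, 0, 0, 0],
  [0, -0.014, 0, 0, 0, 0],
  [0, -0.014, 0, 0, 0, 0],
  [0, -0.014, 0.04, 0, 0, 0],
  [0, -0.014, 0.06, 0, 0, 0],
  [0, -0.014, 0.07, 0, 0, 0],
  [0, -0.014, 0.08, 0, 0, 0],
  [0, -0.014, 0.09, 0, 0, 0],
  [0, -0.014, 0.09, 0, 0, 0],
  [0, -0.014, 0.09, 0, 0, 0],
], grip=0)

```text
time_s: 35.1
position: [0.5823, -0.029, 0.0383]
tcp_rot: [[0.992, -0.129, -0.0], [-0.129, -0.992, -0.0], [-0.0, 0.0, -1.0]]
force: [-5.2, 1.0, 18.2]
opening: 0.006
grasp_force: 9.3
```

```bash
python3 -c "
from h import *
for n in('top','scene'):
  for o in mods([(.557,-.3235)],n): print(o)"; python3 go.py 575,-170,120,70 560.2,-326.8,110,133
```

```text
(array([ 556.3, -323.4]), 1574, np.float64(44.0), {44: (18.2, 19.2), 134: (20.5, 21.6), 224: (18.8, 19.4), 314: (23.3, 19.8)})
(array([ 558.7, -324.3]), 1694, np.float64(44.0), {44: (20.4, 19.4), 134: (23.6, 21.5), 224: (19.6, 19.5), 314: (25.5, 20.7)})
now [ 0.5823 -0.029   0.0383] yaw -7.4 F [-4.4  0.7 19.1] op 0.006 gf 9.3 t 35.2 j6 84.0
575,-170,120,70 [0.044, 0.563, -0.327, -0.0, 0.0, -0.86] rows 9.0
560.2,-326.8,110,133 [0.066, 1.193, -0.287, -0.0, 0.0, -1.56] rows 7.3
```

D is home. On to E.

Emit:
send_rows([
  [0, 0, -0.3, 0, 0, 0],
  [0, 0, -0.3, 0, 0, 0],
  [0.044, 0.563, -0.327, 0, 0, -0.9],
  [0.044, 0.563, -0.327, 0, 0, -0.9],
  [0.044, 0.563, -0.327, 0, 0, -0.9],
  [0.044, 0.563, -0.327, 0, 0, -0.9],
  [0.044, 0.563, -0.327, 0, 0, -0.9],
  [0.044, 0.563, -0.327, 0, 0, -0.9],
  [0.044, 0.563, -0.327, 0, 0, -0.9],
  [0.044, 0.563, -0.327, 0, 0, -0.9],
  [0.044, 0.563, -0.327, 0, 0, -0.9],
  [0.044, 0.563, -0.327, 0, 0, -0.9],
], grip=0.5)

```text
time_s: 36.4
position: [0.5752, -0.17, 0.1172]
tcp_rot: [[0.279, 0.96, -0.0], [0.96, -0.279, 0.0], [0.0, -0.0, -1.0]]
force: [-0.6, 1.1, 0.1]
opening: 0.5
grasp_force: 0.0
```

```bash
python3 go.py 560.2,-326.8,110,134
```

```text
now [ 0.5752 -0.17    0.1172] yaw 73.8 F [-0.6  1.1  0.1] op 0.5 gf 0.0 t 36.4 j6 -11.0
560.2,-326.8,110,134 [-0.619, 0.117, 0.029, -0.0, -0.0, -0.669] rows 7.0
```

Emit:
send_rows([
  [-0.619, 0.117, 0.029, 0, 0, -0.669],
  [-0.619, 0.117, 0.029, 0, 0, -0.669],
  [-0.619, 0.117, 0.029, 0, 0, -0.669],
  [-0.619, 0.117, 0.029, 0, 0, -0.669],
  [-0.619, 0.117, 0.029, 0, 0, -0.669],
  [-0.619, 0.117, 0.029, 0, 0, -0.669],
  [-0.619, 0.117, 0.029, 0, 0, -0.669],
  [-0.619, 0.117, 0.029, 0, 0, -0.669],
  [-0.619, 0.117, 0.029, 0, 0, -0.669],
  [-0.619, 0.117, 0.029, 0, 0, -0.669],
  [-0.619, 0.117, 0.029, 0, 0, -0.669],
])

```text
time_s: 37.5
position: [0.5596, -0.3266, 0.1101]
tcp_rot: [[-0.691, 0.723, 0.0], [0.723, 0.691, 0.0], [0.0, 0.0, -1.0]]
force: [0.1, 0.6, -0.7]
opening: 0.499
grasp_force: 0.0
```

```bash
python3 go.py 560.2,-326.8,60,134 560.2,-326.8,21,134; python3 -c "
from h import *
for o in mods([(.557,-.3235)],'scene'): print(o[0],o[2],o[1])"
```

```text
now [ 0.5596 -0.3266  0.1101] yaw 133.7 F [ 0.1  0.6 -0.7] op 0.499 gf 0.0 t 37.5 j6 -84.0
560.2,-326.8,60,134 [-0.002, 0.001, 0.2, 0.0, -0.0, -0.003] rows 1.0
560.2,-326.8,21,134 [-0.002, 0.001, 0.356, 0.0, -0.0, -0.003] rows 0.8
[ 558.7 -324.3] 43.0 1679
```

Emit:
send_rows([
  [0, 0, 0.2, 0, 0, 0],
  [0, 0, 0.3, 0, 0, 0],
  [-0.002, 0, 0.356, 0, 0, 0],
  [-0.002, 0, 0.356, 0, 0, 0],
  [-0.002, 0, 0.356, 0, 0, 0],
  [-0.002, 0, 0.356, 0, 0, 0],
])

```text
time_s: 38.15
position: [0.5611, -0.328, 0.0228]
tcp_rot: [[-0.692, 0.722, 0.003], [0.722, 0.692, -0.002], [-0.003, 0.001, -1.0]]
force: [0.5, 0.2, 0.6]
opening: 0.502
grasp_force: 0.0
```

Emit:
send_rows([
  [0, 0, 0, 0, 0, 0],
  [0, 0, 0, 0, 0, 0],
  [0, 0, 0, 0, 0, 0],
  [0, 0, 0, 0, 0, 0],
  [0, 0, -0.2, 0, 0, 0],
  [0, 0, -0.4, 0, 0, 0],
  [0, 0, -0.4, 0, 0, 0.6],
  [0, 0, -0.4, 0, 0, 0.6],
  [0, 0, -0.4, 0, 0, 0.6],
  [0, 0, -0.4, 0, 0, 0.6],
  [0, 0, -0.4, 0, 0, 0.6],
  [0, 0, -0.4, 0, 0, 0.6],
], grip=0)

```text
time_s: 39.35
position: [0.5596, -0.3269, 0.1209]
tcp_rot: [[0.142, 0.99, -0.001], [0.99, -0.142, 0.001], [0.001, -0.001, -1.0]]
force: [0.2, 0.1, -0.3]
opening: 0.204
grasp_force: 30.0
```

Emit:
send_rows([
  [0, 0, 0, 0, 0, 0],
  [0, 0, 0, 0, 0, 0],
])

```text
time_s: 39.55
position: [0.5597, -0.3269, 0.1209]
tcp_rot: [[0.133, 0.991, -0.0], [0.991, -0.133, 0.001], [0.0, -0.0, -1.0]]
force: [0.1, -0.3, -1.2]
opening: 0.2
grasp_force: 30.0
```

```bash
python3 go.py P:-4,-112,110,-7.4
```

```text
now [ 0.5597 -0.3269  0.1209] yaw 82.4 F [ 0.1 -0.3 -1.2] op 0.2 gf 30.0 t 39.55 j6 -33.0
P:-4,-112,110,-7.4 [0.955, -0.067, 0.044, -0.0, 0.0, 0.997] rows 10.5
```

Emit:
send_rows([
  [0.955, -0.067, 0.044, 0, 0, 0.997],
  [0.955, -0.067, 0.044, 0, 0, 0.997],
  [0.955, -0.067, 0.044, 0, 0, 0.997],
  [0.955, -0.067, 0.044, 0, 0, 0.997],
  [0.955, -0.067, 0.044, 0, 0, 0.997],
  [0.955, -0.067, 0.044, 0, 0, 0.997],
  [0.955, -0.067, 0.044, 0, 0, 0.997],
  [0.955, -0.067, 0.044, 0, 0, 0.997],
  [0.955, -0.067, 0.044, 0, 0, 0.997],
  [0.955, -0.067, 0.044, 0, 0, 0.997],
  [0.955, -0.067, 0.044, 0, 0, 0.997],
  [0.955, -0.067, 0.044, 0, 0, 0.997],
])

```text
time_s: 40.75
position: [0.5757, -0.0883, 0.1102]
tcp_rot: [[0.992, -0.129, -0.0], [-0.129, -0.992, 0.0], [-0.0, -0.0, -1.0]]
force: [0.2, 1.0, 0.4]
opening: 0.199
grasp_force: 30.0
```

Emit:
send_rows([
  [0, 0, 0, 0, 0, 0],
  [0, 0, 0, 0, 0, 0],
])

```text
time_s: 40.95
position: [0.5757, -0.0883, 0.1101]
tcp_rot: [[0.992, -0.129, -0.0], [-0.129, -0.992, 0.0], [-0.0, -0.0, -1.0]]
force: [-0.5, 0.2, 0.4]
opening: 0.201
grasp_force: 30.0
```

```bash
python3 go.py P:-4,-112,90,-7.4 P:-4,-112,40,-7.4 P:-4,-112,28,-7.4
```

```text
now [ 0.5757 -0.0883  0.1101] yaw -7.4 F [-0.5  0.2  0.4] op 0.201 gf 30.0 t 40.95 j6 78.0
P:-4,-112,90,-7.4 [-0.004, -0.0, 0.08, -0.0, 0.0, -0.0] rows 0.4
P:-4,-112,40,-7.4 [-0.004, -0.0, 0.28, -0.0, 0.0, -0.0] rows 1.0
P:-4,-112,28,-7.4 [-0.004, -0.0, 0.328, -0.0, 0.0, -0.0] rows 0.2
```

Emit:
send_rows([
  [-0.004, 0, 0.1, 0, 0, 0],
  [-0.004, 0, 0.2, 0, 0, 0],
  [-0.004, 0, 0.25, 0, 0, 0],
  [-0.004, 0, 0.28, 0, 0, 0],
  [-0.004, 0, 0.292, 0, 0, 0],
  [-0.004, 0, 0.304, 0, 0, 0],
  [-0.004, 0, 0.316, 0, 0, 0],
  [-0.004, 0, 0.328, 0, 0, 0],
  [-0.004, 0, 0.328, 0, 0, 0],
  [-0.004, 0, 0.328, 0, 0, 0],
])

```text
time_s: 41.95
position: [0.5756, -0.0888, 0.0285]
tcp_rot: [[0.991, -0.131, 0.002], [-0.131, -0.991, -0.001], [0.002, 0.001, -1.0]]
force: [-0.1, -2.3, -0.2]
opening: 0.207
grasp_force: 30.0
```

Emit:
send_rows([
  [0, 0, 0, 0, 0, 0],
  [0, 0, 0, 0, 0, 0],
  [0, 0, 0, 0, 0, 0],
  [0, 0, -0.06, 0, 0, 0],
  [0, 0, -0.12, 0, 0, 0],
  [0, 0, -0.12, 0, 0, 0],
  [0, 0, -0.12, 0, 0, 0],
], grip=0.35)

```text
time_s: 42.65
position: [0.5754, -0.0883, 0.0594]
tcp_rot: [[0.991, -0.131, 0.002], [-0.131, -0.991, -0.001], [0.002, 0.0, -1.0]]
force: [0.5, -0.6, -0.4]
opening: 0.352
grasp_force: 0.0
```

Emit:
send_rows([
  [0, 0, 0, 0, 0, 0],
  [0, -0.014, 0, 0, 0, 0],
  [0, -0.014, 0, 0, 0, 0],
  [0, -0.014, 0, 0, 0, 0],
  [0, -0.014, 0.04, 0, 0, 0],
  [0, -0.014, 0.06, 0, 0, 0],
  [0, -0.014, 0.07, 0, 0, 0],
  [0, -0.014, 0.08, 0, 0, 0],
  [0, -0.014, 0.09, 0, 0, 0],
  [0, -0.014, 0.09, 0, 0, 0],
  [0, -0.014, 0.09, 0, 0, 0],
], grip=0)

```text
time_s: 43.75
position: [0.5748, -0.0847, 0.0383]
tcp_rot: [[0.991, -0.131, -0.0], [-0.131, -0.991, -0.0], [-0.0, 0.0, -1.0]]
force: [-5.2, 0.5, 18.8]
opening: 0.005
grasp_force: 9.5
```

Emit:
send_rows([
  [0, 0, -0.2, 0, 0, 0],
  [0, 0, -0.45, 0, 0, 0],
  [0, 0, -0.45, 0, 0, 0],
  [0, 0.6, -0.45, 0, 0, 0],
  [0, 0.6, -0.45, 0, 0, 0],
  [0, 0.6, -0.45, 0, 0, 0],
  [0, 0.6, -0.45, 0, 0, 0],
  [0, 0.6, -0.45, 0, 0, 0],
])

```text
time_s: 44.55
position: [0.5548, -0.2345, 0.1475]
tcp_rot: [[0.991, -0.134, -0.001], [-0.134, -0.991, 0.001], [-0.001, -0.001, -1.0]]
force: [0.5, 0.5, -0.1]
opening: 0.005
grasp_force: 0.0
```

```bash
python3 - <<'E'
from h import *
p,d=cap('top');q,e=cap('scene')
a=cv2.resize(p[133:194,196:300],None,fx=6,fy=6,interpolation=cv2.INTER_CUBIC)
cv2.imwrite('pics/f1.png',a[:,:,::-1])
C=cloud('top',d);O=np.array([.5931,.0225]);th=np.radians(-7.39);X=np.array([np.cos(th),np.sin(th)]);Y=np.array([-X[1],X[0]])
r=C[...,:2]-O;x=r@X;y=r@Y
for k in range(5):
    m=(abs(x)<.012)&(abs(y-(k-2)*.056)<.006);m2=(abs(x)<.015)&(abs(abs(y-(k-2)*.056)-.014)<.003);print(k,np.median(C[m][:,2]).round(4),np.median(C[m2][:,2]).round(4),m.sum())
m=(x>.04)&(x<.14)&(abs(y)<.14)&(C[...,2]>.06);print('cover',np.percentile(x[m],[2,50,98]).round(3),np.percentile(C[m][:,2],[2,50,98]).round(3))
m&=abs(y)<.03;print('lip',np.percentile(x[m],[90,99]).round(3),np.percentile(C[m][:,2],[90,99]).round(3))
E
python3 go.py P:150,0,150,-7.4
```

```text
0 nan 0.0242 0
1 nan nan 0
2 nan nan 0
3 nan nan 0
4 0.0382 0.0212 23
cover [0.066 0.078 0.092] [0.061 0.095 0.109]
lip [0.091 0.094] [0.107 0.112]
now [ 0.5549 -0.2322  0.1475] yaw -7.5 F [ 0.6  0.6 -0.4] op 0.008 gf 0.0 t 44.65 j6 64.0
P:150,0,150,-7.4 [0.618, -1.031, -0.01, -0.001, 0.001, -0.001] rows 6.0
  return _methods._mean(a, axis=axis, dtype=dtype,
  ret = ret.dtype.type(ret / rcount)
```

View pics/f1.png

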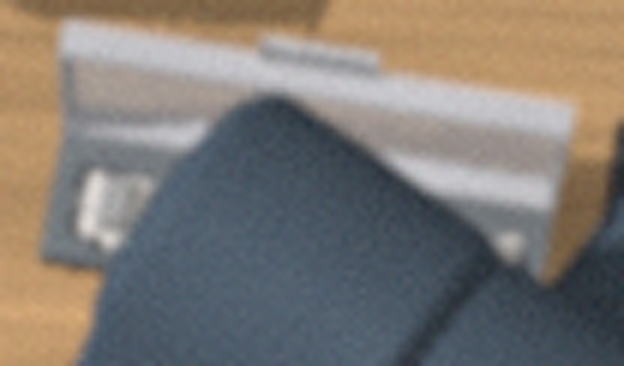

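The cover leans back at about 1.85 rad, and A's key is visible in its notch. I'll go round behind the cover.

```bash
python3 go.py P:150,-220,170,-7.4
```

```text
now [ 0.5549 -0.2322  0.1475] yaw -7.5 F [ 0.6  0.6 -0.4] op 0.008 gf 0.0 t 44.65 j6 64.0
P:150,-220,170,-7.4 [0.62, -0.152, -0.091, -0.001, 0.001, -0.001] rows 3.2
```

Emit:
send_rows([
  [0.62, -0.152, -0.091, 0, 0, 0],
  [0.62, -0.152, -0.091, 0, 0, 0],
  [0.62, -0.152, -0.091, 0, 0, 0],
  [0.62, -0.152, -0.091, 0, 0, 0],
  [0.62, -0.152, -0.091, 0, 0, 0],
  [0.62, -0.152, -0.091, 0, 0, 0],
])

```text
time_s: 45.25
position: [0.7131, -0.2139, 0.1698]
tcp_rot: [[0.992, -0.129, -0.003], [-0.129, -0.992, 0.001], [-0.003, -0.001, -1.0]]
force: [-0.5, 0.4, -0.2]
opening: 0.005
grasp_force: 0.0
```

```bash
python3 - <<'E'
from h import *
O=np.array([.5931,.0225]);th=np.radians(-7.39);X=np.array([np.cos(th),np.sin(th)]);Y=np.array([-X[1],X[0]])
for n in('top','scene'):
    p,d=cap(n);C=cloud(n,d);r=C[...,:2]-O;x=r@X;y=r@Y
    if n=='top':cv2.imwrite('pics/f2.png',cv2.resize(p[133:194,196:300],None,fx=6,fy=6,interpolation=cv2.INTER_CUBIC)[:,:,::-1])
    for k in range(5):
        m=(abs(x)<.012)&(abs(y-(k-2)*.056)<.006);m2=(abs(x)<.015)&(abs(abs(y-(k-2)*.056)-.014)<.003)
        print(n,k,[np.median(C[q][:,2]).round(4) if q.any() else None for q in(m,m2)],m.sum())
E
python3 go.py P:150,0,150,-7.4 P:120,0,100,-7.4
```

```text
top 0 [None, np.float64(0.5917)] 0
top 1 [None, None] 0
top 2 [None, None] 0
top 3 [None, None] 0
top 4 [None, None] 0
scene 0 [None, np.float64(0.585)] 0
scene 1 [None, None] 0
scene 2 [np.float64(0.0365), np.float64(0.0253)] 25
scene 3 [np.float64(0.0356), np.float64(0.0228)] 27
scene 4 [np.float64(0.036), np.float64(0.0233)] 24
now [ 0.7125 -0.2151  0.1702] yaw -7.5 F [-0.6 -0.7  0. ] op 0.008 gf 0.0 t 45.35 j6 72.0
P:150,0,150,-7.4 [0.003, -0.881, 0.081, -0.001, 0.002, -0.001] rows 4.4
P:120,0,100,-7.4 [-0.117, -0.88, 0.282, -0.001, 0.002, -0.001] rows 1.2
```

View pics/f2.png

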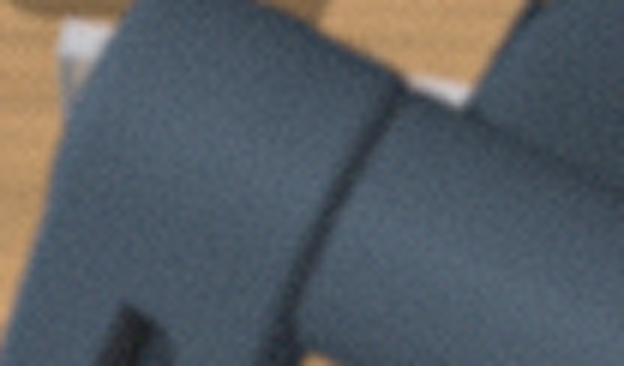

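The arm blocks the top view. Scene depths show bays 2–4 flush, and all five reached the 38 mm press stop. Shutting the cover.

Emit:
send_rows([
  [0.003, -0.881, 0.081, 0, 0, 0],
  [0.003, -0.881, 0.081, 0, 0, 0],
  [0.003, -0.881, 0.081, 0, 0, 0],
  [0.003, -0.881, 0.081, 0, 0, 0],
  [0.003, -0.881, 0.081, 0, 0, 0],
  [0.003, -0.881, 0.081, 0, 0, 0],
  [-0.117, -0.88, 0.282, 0, 0, 0],
  [-0.117, -0.88, 0.282, 0, 0, 0],
  [-0.117, -0.88, 0.282, 0, 0, 0],
  [-0.117, -0.88, 0.282, 0, 0, 0],
])

```text
time_s: 46.35
position: [0.7159, 0.0039, 0.1018]
tcp_rot: [[0.991, -0.133, 0.003], [-0.133, -0.991, -0.001], [0.003, 0.0, -1.0]]
force: [0.2, 0.7, 0.4]
opening: 0.004
grasp_force: 0.0
```

```bash
python3 go.py P:90,0,100,-7.4 P:25,0,100,-7.4 P:5,0,92,-7.4 P:-10,0,80,-7.4 P:-22,0,64,-7.4 P:-30,0,50,-7.4  P:-30,0,44,-7.4
```

```text
now [0.7159 0.0039 0.1018] yaw -7.6 F [0.2 0.7 0.4] op 0.004 gf 0.0 t 46.35 j6 89.0
P:90,0,100,-7.4 [-0.137, -0.01, 0.007, 0.0, -0.002, -0.003] rows 0.7
P:25,0,100,-7.4 [-0.397, -0.009, 0.006, 0.0, -0.002, -0.003] rows 1.3
P:5,0,92,-7.4 [-0.477, -0.008, 0.038, 0.0, -0.002, -0.003] rows 0.4
P:-10,0,80,-7.4 [-0.537, -0.008, 0.085, 0.0, -0.002, -0.003] rows 0.4
P:-22,0,64,-7.4 [-0.585, -0.008, 0.149, 0.0, -0.002, -0.003] rows 0.4
P:-30,0,50,-7.4 [-0.618, -0.008, 0.205, 0.0, -0.002, -0.003] rows 0.3
P:-30,0,44,-7.4 [-0.618, -0.008, 0.229, 0.0, -0.002, -0.003] rows 0.1
```

Emit:
send_rows([
  [-0.137, -0.01, 0.007, 0, 0, 0],
  [-0.2, -0.01, 0.007, 0, 0, 0],
  [-0.26, -0.01, 0.007, 0, 0, 0],
  [-0.32, -0.01, 0.007, 0, 0, 0],
  [-0.37, -0.01, 0.007, 0, 0, 0],
  [-0.397, -0.01, 0.007, 0, 0, 0],
  [-0.397, -0.01, 0.007, 0, 0, 0],
  [-0.397, -0.01, 0.007, 0, 0, 0],
])

```text
time_s: 47.15
position: [0.6178, 0.0206, 0.0999]
tcp_rot: [[0.991, -0.132, 0.003], [-0.132, -0.991, -0.0], [0.003, 0.0, -1.0]]
force: [0.8, -1.7, 2.8]
opening: 0.006
grasp_force: 1.1
```

Emit:
send_rows([
  [-0.04, 0, 0.016, 0, 0, 0],
  [-0.08, 0, 0.032, 0, 0, 0],
  [-0.11, 0, 0.055, 0, 0, 0],
  [-0.14, 0, 0.079, 0, 0, 0],
  [-0.165, 0, 0.11, 0, 0, 0],
  [-0.188, 0, 0.143, 0, 0, 0],
  [-0.205, 0, 0.17, 0, 0, 0],
  [-0.22, 0, 0.199, 0, 0, 0],
  [-0.22, 0, 0.199, 0, 0, 0],
  [-0.22, 0, 0.199, 0, 0, 0],
])

```text
time_s: 48.15
position: [0.5609, 0.0287, 0.0484]
tcp_rot: [[0.991, -0.131, -0.001], [-0.131, -0.991, 0.0], [-0.002, -0.0, -1.0]]
force: [-0.4, -0.2, 0.5]
opening: 0.003
grasp_force: 0.0
```

```bash
python3 go.py P:-30,0,46,-7.4
python3 - <<'E'
from h import *
O=np.array([.5931,.0225]);th=np.radians(-7.39);X=np.array([np.cos(th),np.sin(th)]);Y=np.array([-X[1],X[0]])
p,d=cap('scene');C=cloud('scene',d);r=C[...,:2]-O;x=r@X;y=r@Y
for a in(-.03,-.01,.01,.03):
    m=(abs(x-a)<.006)&(abs(abs(y)-.12)<.02)&(C[...,2]<.14)&(C[...,2]>.01);print(a,np.median(C[m][:,2]).round(4),m.sum())
E
```

```text
now [0.5609 0.0287 0.0484] yaw -7.5 F [-0.4 -0.2  0.5] op 0.003 gf 0.0 t 48.15 j6 89.0
P:-30,0,46,-7.4 [0.011, 0.008, 0.01, -0.0, 0.001, -0.002] rows 0.1
-0.03 0.0446 90
-0.01 0.0442 94
0.01 0.0441 96
0.03 0.0443 99
```

Emit:
send_rows([
  [0.011, 0, 0.01, 0, 0, 0],
  [0.011, 0, 0.016, 0, 0, 0],
  [0.011, 0, 0.016, 0, 0, 0],
  [0.011, 0, 0.016, 0, 0, 0],
])

```text
time_s: 48.6
position: [0.5647, 0.0282, 0.0464]
tcp_rot: [[0.991, -0.131, 0.001], [-0.131, -0.991, 0.0], [0.001, -0.0, -1.0]]
force: [-1.5, 0.4, 8.7]
opening: 0.008
grasp_force: 4.5
```

Emit:
send_rows([
  [0, 0, -0.2, 0, 0, 0],
  [0, 0, -0.5, 0, 0, 0],
  [0, 0, -0.5, 0, 0, 0],
  [0, 0.8, -0.5, 0, 0, 0],
  [0, 0.8, -0.5, 0, 0, 0],
  [0, 0.8, -0.5, 0, 0, 0],
  [0, 0.8, -0.5, 0, 0, 0],
  [0, 0.8, -0.5, 0, 0, 0],
  [0, 0.8, -0.5, 0, 0, 0],
])

```text
time_s: 49.5
position: [0.5378, -0.1715, 0.1699]
tcp_rot: [[0.991, -0.134, 0.0], [-0.134, -0.991, 0.0], [0.0, -0.0, -1.0]]
force: [-0.4, -0.3, -0.4]
opening: 0.004
grasp_force: 0.0
```

Run:
```python
from h import *
O=np.array([.5931,.0225]);th=np.radians(-7.39);X=np.array([np.cos(th),np.sin(th)]);Y=np.array([-X[1],X[0]])
p,d=cap('scene');C=cloud('scene',d);r=C[...,:2]-O;x=r@X;y=r@Y
for a in(-.03,-.01,.01,.03):
    m=(abs(x-a)<.006)&(abs(y)<.14)&(C[...,2]<.14)&(C[...,2]>.01);print(a,np.median(C[m][:,2]).round(4),m.sum())
cv2.imwrite('pics/f3.png',p[100:300,130:400][:,:,::-1].repeat(2,0).repeat(2,1))
```

```text
-0.03 0.0442 317
-0.01 0.044 325
0.01 0.0438 330
0.03 0.0441 338
```

View pics/f3.png

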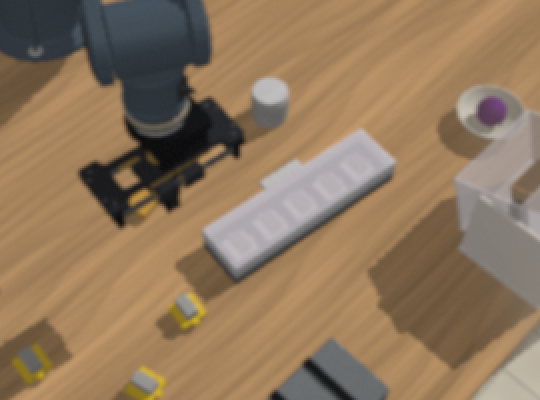

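The cover lies flat and shut (stop at 46.4 mm under 9 N), with five modules visible under it and the bystanders in place.

```bash
python3 -c "
from rig import ticket;print(ticket.hand_in())"
```

```text
the job is handed in; nothing more can be done
None
```

All five modules are pressed home in the panel's bays with their keys in the notches, the cover is shut flat, and the job is handed in at about 50 s of the 210 s allowed; the hand-in returned no verdict.

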